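# Fetch the brush case from behind the paint tins

## Task

The green brush case is shut in behind three paint tins on the colour stand. First move the red, yellow and blue tins onto the white side tray so that all three stand there, then lay the brush case on the middle of the black rubber mat, along the mat's length, and finally stand each tin back on the middle of the pad of its own colour. Keep the tins upright, and set everything down rather than dropping it.

Things in the scene. Friction and masses are not known exactly. Their poses are not given: they have to be found in the camera images.
- tin_red: red upright round paint tin, 52 mm in diameter, 85 mm high with its lid (the top 6 are a lid of 45 diameter), about 0.25 kg; origin: centre of its underside, z up along its axis. Starts upright on the red pad
- tin_yellow: yellow upright round paint tin, 52 mm in diameter, 85 mm high with its lid (the top 6 are a lid of 45 diameter), about 0.25 kg; origin: centre of its underside, z up along its axis. Starts upright on the yellow pad
- tin_blue: blue upright round paint tin, 52 mm in diameter, 85 mm high with its lid (the top 6 are a lid of 45 diameter), about 0.25 kg; origin: centre of its underside, z up along its axis. Starts upright on the blue pad
- pad_red: red square pad, 68 x 68 mm, 2 mm thick, fixed on the colour stand (its top is 7 above the table); origin: centre of the square's underside, axes as the stand's. A separate red strip, 68 x 20, lies on the front side of the square as a marker only and stays visible when a tin stands on the square. The three pads lie in a row along y, 76 apart, in any order
- pad_yellow: yellow square pad, 68 x 68 mm, 2 mm thick, fixed on the colour stand (its top is 7 above the table); origin: centre of the square's underside, axes as the stand's. A separate yellow strip, 68 x 20, lies on the front side of the square as a marker only and stays visible when a tin stands on the square. The three pads lie in a row along y, 76 apart, in any order
- pad_blue: blue square pad, 68 x 68 mm, 2 mm thick, fixed on the colour stand (its top is 7 above the table); origin: centre of the square's underside, axes as the stand's. A separate blue strip, 68 x 20, lies on the front side of the square as a marker only and stays visible when a tin stands on the square. The three pads lie in a row along y, 76 apart, in any order
- bay: colour stand of plywood, fixed: (all in mm) base 220 (x) x 260 (y), 5 thick; origin: centre of its underside; x points from its open front to its back, y along the row of pads. The pad row is at x = -50. Fences, top 50 above the table: one across the back, inner face at x = 100, and one on each side, inner faces at y = 120 and -120, from x = -5 to 100.
- case: long dark green brush case with two brass clasps, 200 x 40 x 34 mm high, about 0.3 kg; origin: centre of its underside, x along its length, y across. Starts on the stand's base (5 above the table) behind the three tins, parallel to their row, its middle about 58 behind the line of pad centres; about 12 are left between it and the tins, about 72 to the back fence
- tray: white flat side tray without rim, 320 x 140 mm, 4 mm thick, fixed on the table; origin: centre of its underside, x along its length. It lies to the left or the right of the stand
- mat: black flat rubber mat, 250 x 100 mm, 3 mm thick, fixed on the table on the other side of the stand; origin: centre of its underside, x along its length
Not all that is in view belongs to the job. Of the things shaped like the tin_blue, the blue one is meant.

How it is judged (in metres and radians):
On the way, in this order (a step that is already met when the one before it is completed fails the run):
1. all three tins stand on the side tray, let go (x of tin_red in the frame of tray between -0.142 and 0.142 m and y of tin_red in the frame of tray between -0.052 and 0.052 m and z of each of tin_red, tin_yellow, tin_blue in the frame of tray below 0.008 m and angle between each of tin_red, tin_yellow, tin_blue's own z axis and vertical below 0.1 rad and contact force between the fingers and tin_red below 0.05 N and x of tin_yellow in the frame of tray between -0.142 and 0.142 m and y of tin_yellow in the frame of tray between -0.052 and 0.052 m and contact force between the fingers and tin_yellow below 0.05 N and x of tin_blue in the frame of tray between -0.142 and 0.142 m and y of tin_blue in the frame of tray between -0.052 and 0.052 m and contact force between the fingers and tin_blue below 0.05 N), for 0.2 s.
2. the brush case lies on the middle of the mat, along it, let go (horizontal distance between case and mat below 0.015 m and angle between the x axis of case and the x axis of mat, either way round below 0.15 rad and z of case in the frame of mat below 0.007 m and angle between case's own z axis and vertical below 0.1 rad and contact force between the fingers and case below 0.05 N), for 0.2 s.
At the end, for the whole second after the job is handed in: Each tin stands upright on the pad of its own colour, its axis within 12 mm of the pad's centre; the case lies flat on the mat, its centre within 15 mm of the mat's centre and its length within 0.15 rad of the mat's; all released and at rest (all of step 2 and horizontal distance between tin_red and pad_red below 0.012 m and z of tin_red in the frame of pad_red below 0.006 m and angle between each of tin_red, tin_yellow, tin_blue's own z axis and vertical below 0.1 rad and linear speed of each of tin_red, tin_yellow, tin_blue, case below 0.02 m/s and contact force between the fingers and tin_red below 0.05 N and horizontal distance between tin_yellow and pad_yellow below 0.012 m and z of tin_yellow in the frame of pad_yellow below 0.006 m and contact force between the fingers and tin_yellow below 0.05 N and horizontal distance between tin_blue and pad_blue below 0.012 m and z of tin_blue in the frame of pad_blue below 0.006 m and contact force between the fingers and tin_blue below 0.05 N); the robot touches nothing.
It fails at once if a tin is tipped (tilted by more than 0.6 rad) (angle between any of tin_red, tin_yellow, tin_blue's own z axis and vertical above 0.6 rad).
It fails at once if a tin or the case is dropped (falls freely while more than 45 mm above the table) ((height (world z) of tin_red above 0.045 m and contact force between tin_red and anything else below 0.001 N) or (height (world z) of tin_yellow above 0.045 m and contact force between tin_yellow and anything else below 0.001 N) or (height (world z) of tin_blue above 0.045 m and contact force between tin_blue and anything else below 0.001 N) or (height (world z) of case above 0.045 m and contact force between case and anything else below 0.001 N)).
It also fails if it takes over 133 s, if anything falls off the work surface, if the arm or the gripper's body presses on something with over 40 N, if the wrist force passes 120 N, or if a joint passes its speed limit or range.

## Robot

A 7-joint arm with a two-finger parallel gripper is mounted at the origin on the work surface. World frame = base frame: x ahead of the robot, y to its left, z up, the work surface at z = 0. Lengths are in mm, angles in rad, forces in N, time in s.
With the tool pointing down it reaches from about 350 to 900 mm from the base axis. Payload 8.1 kg.
Tool frame: the origin (TCP) lies at the very end of the fingers, on their centre line; the grasp point (between the pads) lies 19 mm behind it (r.tcp_to_grasp is the distance from the TCP to the grasp point, in mm); y points along the fingers, x is the direction in which the jaws open and shut, and the axes are right-handed (so a half turn about y gives the same grasp; the last joint's range is limited). The gripper opens to 85 mm and grips with 20 to 120 N. Pads are 22 mm wide; open, the fingers measure 114 mm over their backs; the gripper's body (76 mm by 85 mm) begins 54 mm behind the grasp point. The pads swing forward as they close: fully open they stand 13 mm farther back than shut.
Start: joints at [-1.269, 0.434, 0.025, 1.573, -0.012, 1.134, -0.075], TCP at [246.174, 574.491, 231.323] pointing down, gripper open.
Joint ranges: [-2.62, 2.62], [-0.44, 2.09], [-1.27, 1.32], [0.08, 2.57], [-1.32, 4.46], [0.12, 2], [-2.74, 2.74]. Speed limits (rad/s): [2.22, 2.22, 3.01, 3.01, 3.14, 3.14, 3.14].

## Interface

Orientations are given as a rotation vector (axis times angle).
In Python, from bench import r gives the robot as it stands. The module is installed in compiled form; this text tells all that it offers.
- The arm moves only by the tool servo_tool, never from a script. Its argument "rows" is one flat list of numbers, 7 for each row, row after row: the finger opening in cm, from 0 to 8.54, then the shift along the tool's x, y, z in cm, then the turn, a rotation vector about the tool's x, y, z in degrees. In form: [grip, x, y, z, ax, ay, az, grip, x, y, z, ax, ay, az, ...]. A call has 1 to 5 rows; each row is the pose to reach, as a shift and turn from the pose commanded when the call began, along the tool's axes at that moment; what a row does not reach only later rows make up. A row lasts 1/8 s, in which the tool goes at most 62.5 mm and 10.7 degrees, less where a joint would pass 70% of its speed; a pose out of reach is approached as far as the arm can. A call with a gripper value outside its range is refused whole. The fingers move at their own pace and stop on an object; the grip force is fixed at half the most. Time passes only in rows, so rows that repeat a pose let the fingers close. It gives the time, the measured TCP pose, the force and the opening at its end, in the units of the state.
- r.sense(): the state, without advancing time (a new reading comes with each control period).
- r.get_image(name): name is "scene" or "top" or "wrist"; returns a dict with "image" (384x512x3 uint8, blue, green, red), "K" (3x3 intrinsics, pixels), "eye" and "orientation" of the camera in the world. Camera axes: x right, y up, looking along -z (the intrinsics and any distortion apply to the point x, -y, -z); pixel columns grow to the right and rows downward; lengths in mm; the calibration is good to about 2 mm. A picture is of the moment at which its call begins. There is no depth.
- r.finish_job(): hands the job in, once; it reports no verdict.
Trained networks look in a picture, given as the dict that the camera call returned (one of the last four; its "shot" number tells which), for a name from the list of things; names that differ only in an ending like _2 or _b are one class to them, and where a whole thing is asked for, a point or a joint stands for the part that bears it (a point fixed in the world has none). Each returns a list of dicts, best first, with "p" (0 to 1); they miss things now and then, are a little off and sometimes report something else, mostly with a low value. They report only what shows in the picture. A call takes as long as a camera call. They do not tell look-alikes from the thing itself.
- r.look_for(picture, thing): "bbox" ([left, top, right, bottom] as shares, 0 to 1, of the picture: columns of its width, rows of its height, round what is visible of it).
The state is a dict: "time": time; "qpos": joint angles; "qd": joint speeds; "effort": joint torques, N m; "position": TCP position; "orientation": TCP orientation; "wrist_force": force on the tool from outside, world axes, zero at the start; "torque": the same for the moment, N m; "width": finger opening in mm.
Only numpy, scipy, OpenCV 4.12 (cv2) and the standard library are available. Lean on these libraries where they do the work, as an engineer would, in place of code of your own. Each camera call takes 0.05 s, during which the arm holds its last target.

## Working session

There is one attempt and no reset: what is moved stays moved. The work goes in short steps, Python scripts to look and compute and a tool call to move; the robot and the scene stay as the last step left them, time stands still between calls to the robot, and variables do not carry over. Pictures are saved under pics/ and viewed, and the job is handed in when it is done.

Besides the shell and the picture viewer there is one more tool, called after "Request:" as a command line: name --argument value ..., lists and objects as JSON in quotes. servo_tool: Moves the arm, as the interface text tells. Its arguments: {"type":"object","properties":{"rows":{"type":"array"}},"required":["rows"]}

```bash
mkdir -p pics
python3 - <<'E'
from bench import r
import cv2
print(r.sense())
for n in ["scene","top","wrist"]:
    d=r.get_image(n); cv2.imwrite(f"pics/{n}0.png",d["image"]); print(n,d["K"],d["eye"],d["orientation"],[k for k in d])
E
```

```text
{'time': 0.0, 'qpos': array([-1.26859482,  0.4352144 ,  0.02497096,  1.57409817, -0.01161364,
        1.13401424, -0.07509816]), 'qd': array([-0.000202  , -0.00014192,  0.00095351,  0.00149011, -0.00065308,
        0.00069869, -0.00069239]), 'effort': array([ 1.33279273e-04, -6.70466137e+01,  1.02551099e+00, -3.16212451e+01,
        1.55637029e-02,  1.26631497e-02, -2.31593526e-05]), 'position': array([245.99344418, 573.99671827, 230.53086683]), 'orientation': array([-1.3749672 , -0.90510497,  0.90716272]), 'wrist_force': array([ 0.8408499 ,  0.62436675, -0.44495044]), 'torque': array([ 0.01654893, -0.01945302, -0.02023859]), 'width': 85.28381965438787}
scene [[405.65121862   0.         256.18160452]
 [  0.         405.65121862 192.66657252]
 [  0.           0.           1.        ]] [ 981.06000796 -388.2398555   876.2634544 ] [0.6304637  0.31198589 0.85567044] ['image', 'K', 'eye', 'orientation', 'shot']
top [[403.34287514   0.         258.58027654]
 [  0.         403.34287514 192.3589558 ]
 [  0.           0.           1.        ]] [275.70923053 -12.65172671 993.74073279] [ 0.16341236 -0.13666894 -1.57128469] ['image', 'K', 'eye', 'orientation', 'shot']
wrist [[279.84636932   0.         253.86231849]
 [  0.         279.84636932 194.48179887]
 [  0.           0.           1.        ]] [175.16530569 604.92632741 373.33361921] [-0.26983993 -0.17587913  1.1557578 ] ['image', 'K', 'eye', 'orientation', 'shot']
```

View pics/scene0.png

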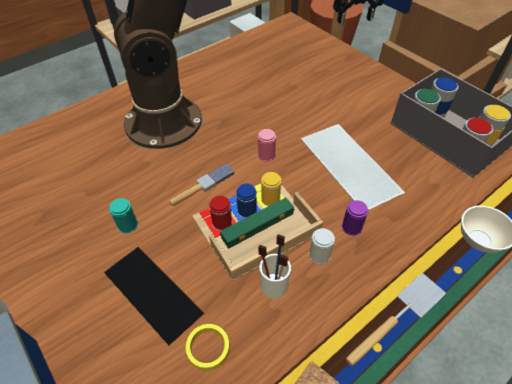

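View pics/top0.png

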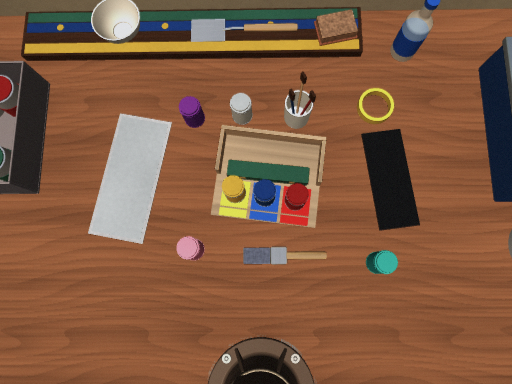

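View pics/wrist0.png

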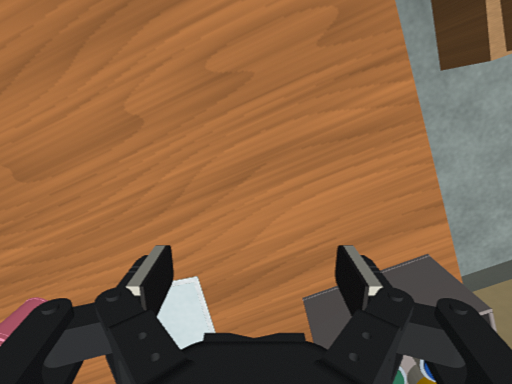

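```bash
cat > h.py <<'E'
from bench import r
import cv2, numpy as np
from scipy.spatial.transform import Rotation as R
def ray(d,uv,z):
    uv=np.atleast_2d(np.asarray(uv,float)); K=d["K"]
    c=np.c_[(uv[:,0]-K[0,2])/K[0,0],-(uv[:,1]-K[1,2])/K[1,1],-np.ones(len(uv))]
    w=R.from_rotvec(d["orientation"]).apply(c); e=np.asarray(d["eye"])
    return e+w*((z-e[2])/w[:,2])[:,None]
def proj(d,P):
    P=np.atleast_2d(P); c=R.from_rotvec(d["orientation"]).inv().apply(P-np.asarray(d["eye"])); K=d["K"]
    return np.c_[K[0,0]*c[:,0]/-c[:,2]+K[0,2], K[1,1]*-c[:,1]/-c[:,2]+K[1,2]]
E
python3 - <<'E'
from h import *
np.set_printoptions(precision=1,suppress=True)
d=r.get_image("top")
cv2.imwrite("pics/topcrop.png",cv2.resize(d["image"][100:260,80:430],(770,352),interpolation=cv2.INTER_CUBIC))
for t in ["tin_red","tin_yellow","tin_blue","case","tray","mat","bay","pad_red","pad_yellow","pad_blue"]:
    L=r.look_for(d,t); print(t)
    for o in L[:4]:
        b=np.array(o["bbox"])*[512,384,512,384]; c=[(b[0]+b[2])/2,(b[1]+b[3])/2]
        z={"t":5}.get(t[0],5)
        print("  %.2f"%o["p"],b,ray(d,c,92 if "tin_" in t else z)[0])
s=r.sense(); print(R.from_rotvec(s["orientation"]).as_matrix())
hsv=cv2.cvtColor(d["image"],cv2.COLOR_BGR2HSV)
for nm,m,z in [("tray",(hsv[...,1]<40)&(hsv[...,2]>150),4),("mat",(hsv[...,2]<35),3)]:
    n,l,st,ce=cv2.connectedComponentsWithStats(m.astype(np.uint8))
    for i in range(1,n):
        if st[i,4]>1500:
            cs,_=cv2.findContours((l==i).astype(np.uint8),cv2.RETR_EXTERNAL,cv2.CHAIN_APPROX_NONE)
            P=ray(d,cs[0][:,0],z)[:,:2].astype(np.float32)
            print(nm,st[i],cv2.minAreaRect(P), ray(d,ce[i],z))
E
```

```text
tin_red
  0.96 [286.1 184.8 306.3 208.8] [439.1 -82.9  92. ]
  0.42 [220.6 182.9 248.2 218.7] [431.   57.3  92. ]
tin_yellow
  0.93 [222.5 174.5 246.4 202.9] [459.   57.4  92. ]
tin_blue
  0.95 [363.8 248.5 398.3 273. ] [ 295.3 -265.6   92. ]
  0.73 [178.2  94.3 203.3 126.4] [649.9 162.9  92. ]
  0.64 [174.7 240.7 206.1 262.5] [317.2 154.4  92. ]
  0.62 [254.1 177.9 277.3 207.5] [449.1 -13.8  92. ]
case
  0.75 [225.6 153.8 310.6 186. ] [524.4 -20.4   5. ]
tray
  0.91 [ 89.4 111.7 171.  242.5] [508.6 328.5   5. ]
mat
  0.97 [358.9 127.5 420.1 228.4] [ 501.2 -323.7    5. ]
bay
  0.61 [209.8 127.7 325.5 226.8] [505.4 -19.1   5. ]
pad_red
  0.95 [279.1 186.9 309.1 221.5] [436.4 -84.1   5. ]
pad_yellow
  0.97 [217.5 185.1 250.2 219. ] [442.8  65.5   5. ]
pad_blue
  0.95 [248.  186.7 283.3 221.4] [437.2 -13.6   5. ]
  0.18 [249.2 177.4 277.2 207.7] [466.3  -7.7   5. ]
[[ 0.4  0.  -0.9]
 [ 0.9  0.   0.4]
 [ 0.  -1.  -0. ]]
tray [  88  114   84  130 6687] ((511.6302795410156, 328.46380615234375), (139.09927368164062, 318.4762878417969), 79.06697082519531) [[505.6 329.3   4. ]]
mat [ 362  129   58  101 3807] ((501.9197692871094, -324.30517578125), (247.24473571777344, 98.70706176757812), 7.249639987945557) [[ 498.  -324.9    3. ]]
```

View pics/topcrop.png

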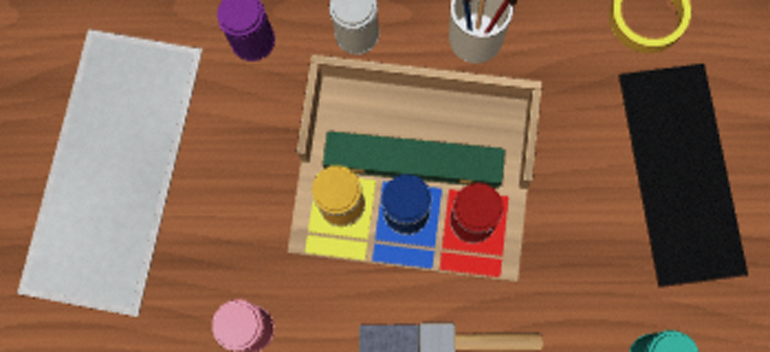

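```bash
cat >> h.py <<'E'
def bayw(p,L):
    th=p[2]; M=np.array([[np.cos(th),-np.sin(th),0],[np.sin(th),np.cos(th),0],[0,0,1]])
    return np.atleast_2d(L)@M.T+[p[0],p[1],0]
E
cat > fit.py <<'E'
from h import *
from scipy.optimize import least_squares
np.set_printoptions(precision=1,suppress=True)
d=r.get_image("top")
# picked in crop px
pk=np.array([[289,252],[518,280],[318,68],[527,91]])/2.2+[80,100]
L=np.array([[-110,130,5],[-110,-130,5],[100,120,50],[100,-120,50]])
f=least_squares(lambda p:(proj(d,bayw([p[0],p[1],p[2]/1e3],L))-pk).ravel(),[490,-15,-120])
p=f.x*[1,1,1e-3]; print(p,f.fun.reshape(-1,2))
np.save("bay.npy",p)
S=5; u0,v0=205,120
im=cv2.resize(d["image"][v0:v0+115,u0:u0+130],None,fx=S,fy=S,interpolation=cv2.INTER_CUBIC)
def poly(L,col=(255,255,255)):
    q=((proj(d,bayw(p,L))-[u0,v0]+.5)*S).astype(int); cv2.polylines(im,[q],True,col,1)
poly([[-110,130,5],[-110,-130,5],[110,-130,5],[110,130,5]])
for y in (-76,0,76): poly([[-50+a,y+b,7] for a,b in ((-34,-34),(-34,34),(34,34),(34,-34))])
poly([[-5,120,50],[100,120,50],[100,-120,50],[-5,-120,50]],(0,255,255))
poly([[8+a,b,39] for a,b in ((-20,-100),(-20,100),(20,100),(20,-100))],(255,0,255))
for y in (-76,0,76):
    t=np.linspace(0,2*np.pi,40); poly(np.c_[-50+22.5*np.cos(t),y+22.5*np.sin(t),0*t+92])
cv2.imwrite("pics/fit%d.png"%d["shot"],im); print(d["shot"],im.shape)
E
python3 fit.py
```

```text
[501.8 -19.1  -0.1] [[-0.9  1.4]
 [-0.1  0.7]
 [-0.7 -1.1]
 [ 1.7 -1.2]]
5 (575, 650, 3)
```

View pics/fit5.png

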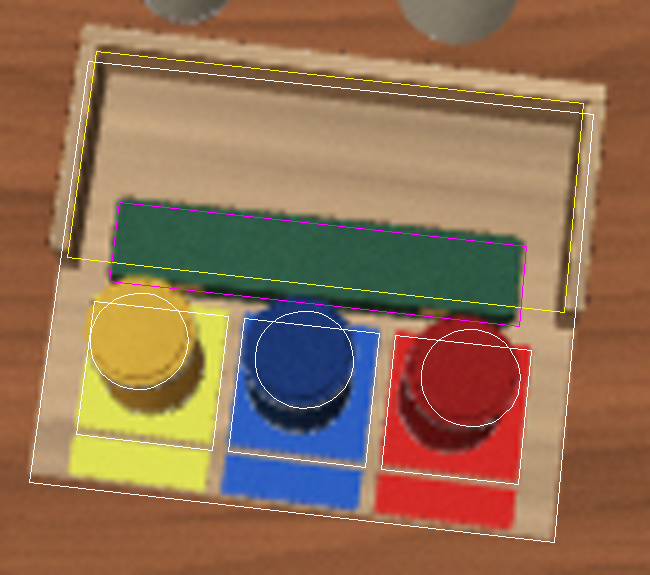

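Run:
```python
from h import *
d=r.get_image("top")
S=9
im=cv2.resize(d["image"][170:232,207:292],None,fx=S,fy=S,interpolation=cv2.INTER_CUBIC); cv2.imwrite("pics/za.png",im)
im=cv2.resize(d["image"][170:232,245:330],None,fx=S,fy=S,interpolation=cv2.INTER_CUBIC); cv2.imwrite("pics/zb.png",im)
```

```text
(no output)
```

View pics/za.png

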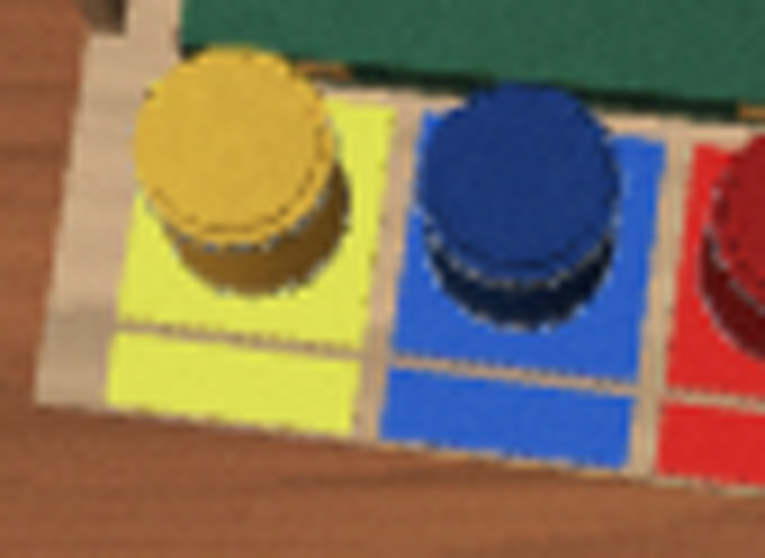

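View pics/zb.png

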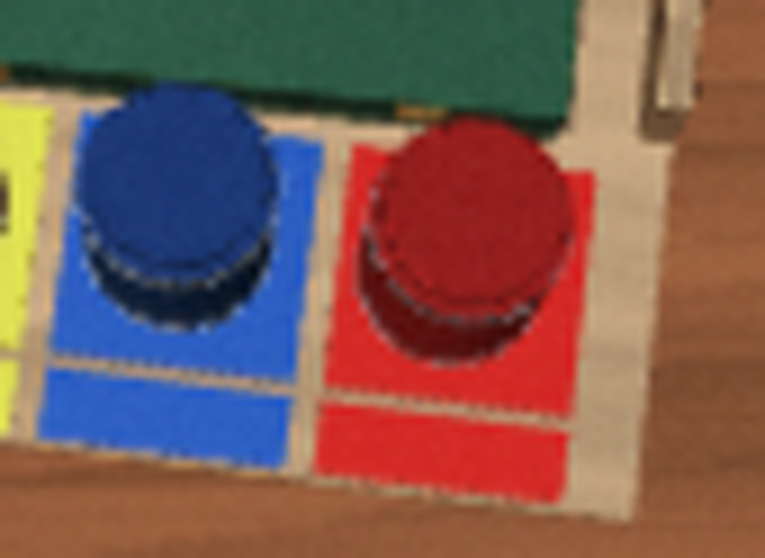

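```bash
cat > fit2.py <<'E'
from h import *
from scipy.optimize import least_squares
np.set_printoptions(precision=2,suppress=True)
d=r.get_image("top")
A=[((118,322),(-84,110)),((362,352),(-84,42)),((397,107),(-16,42)),((392,355),(-84,34)),((637,383),(-84,-34)),((667,140),(-16,-34))]
B=[((323,390),(-84,-42)),((573,418),(-84,-110)),((596,172),(-16,-110)),((353,145),(-16,-42))]
pk=np.array([((np.array(a)+.5)/9-.5+[207,170]) for a,_ in A]+[((np.array(a)+.5)/9-.5+[245,170]) for a,_ in B])
L=np.array([[*b,7] for _,b in A+B],float)
f=least_squares(lambda p:(proj(d,bayw([p[0],p[1],p[2]/1e3],L))-pk).ravel(),[490,-15,-120])
p=f.x*[1,1,1e-3]; print(p,np.degrees(p[2]),f.fun.reshape(-1,2))
np.save("bay.npy",p)
for c,y in (("yel",76),("blu",0),("red",-76)): print(c,bayw(p,[-50,y,0]))
print("case",bayw(p,[8,0,0]))
for n,(u,v),o in (("yel",(235,145),207),("blu",(520,180),207),("red",(472,215),245)):
    uv=(np.array([u,v])+.5)/9-.5+[o,170]; w=ray(d,uv,87)[0]; print(n,w, "local",((w-[p[0],p[1],0])@np.array([[np.cos(p[2]),-np.sin(p[2]),0],[np.sin(p[2]),np.cos(p[2]),0],[0,0,1]])))
S=5; u0,v0=205,120
im=cv2.resize(d["image"][v0:v0+115,u0:u0+130],None,fx=S,fy=S,interpolation=cv2.INTER_CUBIC)
def poly(L,col=(255,255,255)):
    q=((proj(d,bayw(p,L))-[u0,v0]+.5)*S).astype(int); cv2.polylines(im,[q],True,col,1)
poly([[-110,130,5],[-110,-130,5],[110,-130,5],[110,130,5]])
for y in (-76,0,76): poly([[-50+a,y+b,7] for a,b in ((-34,-34),(-34,34),(34,34),(34,-34))])
poly([[-5,120,50],[100,120,50],[100,-120,50],[-5,-120,50]],(0,255,255))
poly([[8+a,b,39] for a,b in ((-20,-100),(-20,100),(20,100),(20,-100))],(255,0,255))
for y in (-76,0,76):
    t=np.linspace(0,2*np.pi,40)
    for z,rr in ((86,26),(7,26)): poly(np.c_[-50+rr*np.cos(t),y+rr*np.sin(t),0*t+z])
cv2.imwrite("pics/fit%d.png"%d["shot"],im); print(d["shot"],im.shape)
E
python3 fit2.py; cp pics/fit[6-9].png pics/f2.png
```

```text
[504.09 -19.44  -0.13] -7.302051888726336 [[ 0.06 -0.12]
 [ 0.11 -0.19]
 [-0.29  0.37]
 [-0.02 -0.14]
 [ 0.09  0.03]
 [-0.13  0.25]
 [ 0.2  -0.36]
 [-0.07 -0.16]
 [ 0.11  0.26]
 [-0.06  0.07]]
yel [[464.16  62.3    0.  ]]
blu [[454.5  -13.08   0.  ]]
red [[444.84 -88.46   0.  ]]
case [[512.03 -20.45   0.  ]]
yel [467.16  62.01  87.  ] local [-46.98  76.09  87.  ]
blu [457.49 -10.75  87.  ] local [-47.33   2.69  87.  ]
red [447.86 -85.32  87.  ] local [-47.4 -72.5  87. ]
7 (575, 650, 3)
```

View pics/f2.png

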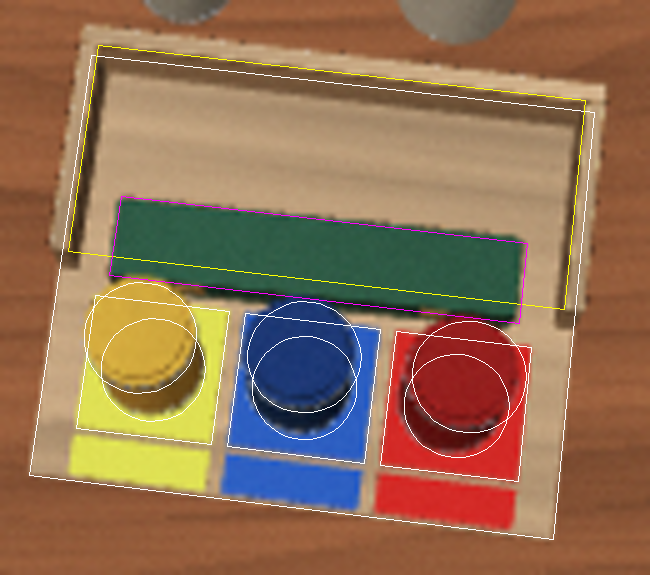

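```bash
cat > go.py <<'E'
from h import *
import sys
np.set_printoptions(precision=2,suppress=True)
def go(x,y,z,yaw=None,s=None):
    s=s or r.sense(); M=R.from_rotvec(s["orientation"]).as_matrix()
    yaw0=np.degrees(np.arctan2(M[1,0],M[0,0]))
    sh=M.T@(np.array([x,y,z])-s["position"])/10
    a=None
    if yaw is not None:
        T=R.from_matrix(np.array([[np.cos(np.radians(yaw)),0,-np.sin(np.radians(yaw))],[np.sin(np.radians(yaw)),0,np.cos(np.radians(yaw))],[0,-1,0]]))
        a=np.degrees((R.from_matrix(M).inv()*T).as_rotvec())
    print("pos",s["position"],"yaw",round(yaw0,2),"w",round(s["width"],1),"F",s["wrist_force"],"t",s["time"]); print("shift cm",sh,"turn",a)
if __name__=="__main__": go(*map(float,sys.argv[1:]))
E
python3 go.py 466 63 200 -7.3
```

```text
pos [246.18 574.49 231.34] yaw 66.8 w 85.3 F [ 1.02  0.81 -0.51] t 0.85
shift cm [-38.35   3.13 -40.35] turn [-0.  74.1  0. ]
```

Request:
servo_tool --rows '[8.5,-4,0.3,-4,0,8,0,8.5,-8,0.6,-8.4,0,16,0,8.5,-12,0.9,-12.6,0,24,0,8.5,-16,1.2,-16.8,0,32,0,8.5,-20,1.5,-21,0,40,0]'

```text
time: 1.48
position: [361.1, 306.3, 216.5]
orientation: [-1.539, -0.364, 0.363]
wrist_force: [2.1, 0.2, 0.5]
width: 85.2
```

```bash
python3 go.py 466 63 200 -7.3
```

```text
pos [361.05 306.26 216.51] yaw 26.54 w 85.2 F [2.05 0.24 0.51] t 1.475
shift cm [ -1.48   1.64 -26.45] turn [-0.04 33.84  0.04]
```

Request:
servo_tool --rows '[8.5,-0.3,0.3,-5.5,0,8,0,8.5,-0.6,0.6,-11,0,16,0,8.5,-0.9,1,-16.5,0,24,0,8.5,-1.2,1.3,-22,0,32,0,8.5,-1.5,1.6,-26.4,0,33.8,0]'

```text
time: 2.1
position: [466.8, 63.4, 200.6]
orientation: [-1.568, 0.098, -0.1]
wrist_force: [0.3, -0.4, 0.4]
width: 85.2
```

Request:
servo_tool --rows '[8.5,0,0,0,0,0,0,8.5,0,0,0,0,0,0]'

```text
time: 2.35
position: [465.9, 66.0, 200.3]
orientation: [-1.568, 0.096, -0.096]
wrist_force: [-0.3, 0.7, 0.4]
width: 84.7
```

```bash
python3 go.py 466 63 130 -7.3
python3 - <<'E'
from h import *
np.set_printoptions(precision=1,suppress=True)
d=r.get_image("wrist"); im=d["image"].copy()
p=np.load("bay.npy")
t=np.linspace(0,2*np.pi,60)
for y in (-76,0,76):
    for z,rr in ((86,26),(92,22.5)): cv2.polylines(im,[proj(d,bayw(p,np.c_[-50+rr*np.cos(t),y+rr*np.sin(t),0*t+z])).astype(int)],True,(255,255,255),1)
cv2.imwrite("pics/w1.png",im); print(d["eye"])
E
```

```text
pos [465.9   66.05 200.32] yaw -6.98 w 84.7 F [-0.25  0.67  0.4 ] t 2.35
shift cm [ 0.05  7.03 -0.3 ] turn [-0.02  0.32 -0.01]
[475.  142.6 343.1]
```

View pics/w1.png

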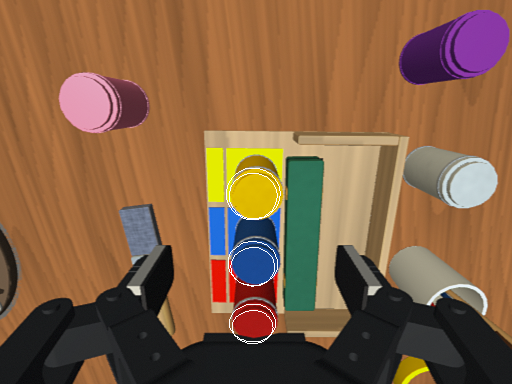

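Request:
servo_tool --rows '[8.5,0,3,-0.3,0,0.3,0,8.5,0,6,-0.3,0,0.3,0,8.5,0,9,-0.3,0,0.3,0,8.5,0,12,-0.3,0,0.3,0,8.5,0,14.5,-0.3,0,0.3,0]'

```text
time: 3.02
position: [465.2, 64.2, 54.3]
orientation: [-1.568, 0.098, -0.097]
wrist_force: [0.1, 0.2, 0.7]
width: 85.2
```

Request:
servo_tool --rows '[8.5,0,0,0,0,0,0,4,0,0,0,0,0,0,4,0,0,0,0,0,0,4,0,0,0,0,0,0,4,0,0,0,0,0,0]'

```text
time: 3.65
position: [466.7, 63.0, 56.7]
orientation: [-1.567, 0.098, -0.102]
wrist_force: [-1.2, -0.6, 7.9]
width: 50.7
```

Request:
servo_tool --rows '[4,0,0,0,0,0,0,4,0,0,0,0,0,0,4,0,0,0,0,0,0]'

```text
time: 4.03
position: [466.7, 63.1, 56.7]
orientation: [-1.567, 0.098, -0.102]
wrist_force: [-1.0, 1.4, 8.3]
width: 50.8
```

```bash
python3 go.py 466 63 130 -7.3
python3 - <<'E'
from h import *
d=r.get_image("scene"); cv2.imwrite("pics/s1.png",cv2.resize(d["image"][120:310,150:400],None,fx=3,fy=3))
E
```

```text
pos [466.75  63.07  56.71] yaw -7.28 w 50.8 F [-0.97  1.36  8.29] t 4.025
shift cm [-0.06 -7.33 -0.  ] turn [-0.09  0.02  0.13]
```

View pics/s1.png

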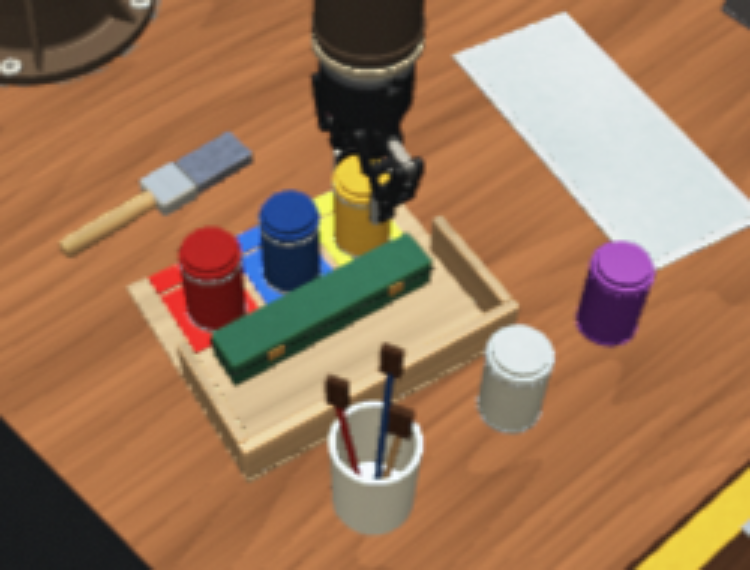

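Request:
servo_tool --rows '[4,0,-1,0,0,0,0,4,0,-3,0,0,0,0,4,0,-5,0,0,0,0,4,0,-7,0,0,0,0,4,0,-8,0,0,0,0]'

```text
time: 4.7
position: [466.1, 62.7, 136.8]
orientation: [-1.568, 0.099, -0.101]
wrist_force: [-0.0, 0.8, -2.5]
width: 50.8
```

Request:
servo_tool --rows '[4,-0.9,0,3,0,0,0,4,-2.4,0,8,0,0,0,4,-4,0,13,0,0,0,4,-5.5,0,18,0,0,0,4,-7,0,23,0,0,0]'

```text
time: 5.32
position: [424.8, 301.1, 135.5]
orientation: [-1.569, 0.1, -0.1]
wrist_force: [1.2, 0.1, -2.1]
width: 50.1
```

Request:
servo_tool --rows '[4,-1,0,3,0,0,0,4,-1.4,0,4.5,0,0,0,4,-1.4,0,4.5,0,0,0,4,-1.4,0,4.5,0,0,0]'

```text
time: 5.82
position: [417.9, 344.0, 135.3]
orientation: [-1.569, 0.102, -0.102]
wrist_force: [0.4, -0.6, -2.4]
width: 50.4
```

```bash
python3 go.py 418 346.5 54 -7.3
```

```text
pos [417.9  344.01 135.29] yaw -7.42 w 50.4 F [ 0.36 -0.58 -2.4 ] t 5.825
shift cm [-0.02  8.13  0.26] turn [ 0.06 -0.12  0.01]
```

Request:
servo_tool --rows '[4,0,2,0,0,0,0,4,0,4.5,0,0,0,0,4,0,6.5,0,0,0,0,4,0,7.6,0,0,0,0,4,0,7.9,0,0,0,0]'

```text
time: 6.45
position: [417.6, 345.0, 56.1]
orientation: [-1.569, 0.101, -0.101]
wrist_force: [0.5, 0.9, -1.2]
width: 50.3
```

Request:
servo_tool --rows '[4,0,0.1,0,0,0,0,4,0,0.2,0,0,0,0,4,0,0.3,0,0,0,0]'

```text
time: 6.82
position: [417.6, 346.3, 53.8]
orientation: [-1.568, 0.099, -0.1]
wrist_force: [-0.0, -0.6, 8.1]
width: 50.5
```

Request:
servo_tool --rows '[6,0,0,0,0,0,0,8.5,0,0,0,0,0,0,8.5,0,0,0,0,0,0,8.5,0,0,0,0,0,0]'

```text
time: 7.32
position: [417.3, 346.0, 53.3]
orientation: [-1.568, 0.1, -0.1]
wrist_force: [0.1, 0.2, 0.4]
width: 85.0
```

Request:
servo_tool --rows '[8.5,0,-1,0,0,0,0,8.5,0,-3,0,0,0,0,8.5,0,-6,0,0,0,0,8.5,0,-8,0,0,0,0,8.5,0,-9,0,0,0,0]'

```text
time: 7.95
position: [417.8, 346.4, 144.9]
orientation: [-1.567, 0.099, -0.101]
wrist_force: [-0.6, 0.1, 0.2]
width: 85.0
```

Request:
servo_tool --rows '[8.5,1.2,0,-5,0,0,0,8.5,2.4,0,-10,0,0,0,8.5,3.6,0,-15,0,0,0,8.5,5,0,-21,0,0,0,8.5,6.4,0,-27,0,0,0]'

```text
time: 8.57
position: [446.3, 68.3, 143.4]
orientation: [-1.568, 0.099, -0.1]
wrist_force: [1.0, -1.2, 0.6]
width: 85.1
```

Request:
servo_tool --rows '[8.5,1.2,0,-5,0,0,0,8.5,2,0,-8,0,0,0,8.5,2,0,-8,0,0,0,8.5,2,0,-8,0,0,0]'

```text
time: 9.07
position: [455.9, -11.2, 143.2]
orientation: [-1.568, 0.1, -0.099]
wrist_force: [-0.2, -0.1, -0.1]
width: 85.0
```

```bash
python3 go.py 456.5 -11.5 54.5 -7.3
python3 - <<'E'
from h import *
np.set_printoptions(precision=1,suppress=True)
d=r.get_image("wrist"); im=d["image"].copy()
p=np.load("bay.npy")
t=np.linspace(0,2*np.pi,60)
for y in (-76,0):
    for z,rr in ((86,26),(92,22.5)): cv2.polylines(im,[proj(d,bayw(p,np.c_[-50+rr*np.cos(t),y+rr*np.sin(t),0*t+z])).astype(int)],True,(255,255,255),1)
cv2.imwrite("pics/w2.png",im)
d=r.get_image("top");cv2.imwrite("pics/t2.png",d["image"])
E
```

```text
pos [455.94 -11.24 143.16] yaw -7.29 w 85.0 F [-0.18 -0.1  -0.06] t 9.075
shift cm [ 0.06  8.87 -0.02] turn [-0.01  0.01 -0.03]
```

View pics/w2.png

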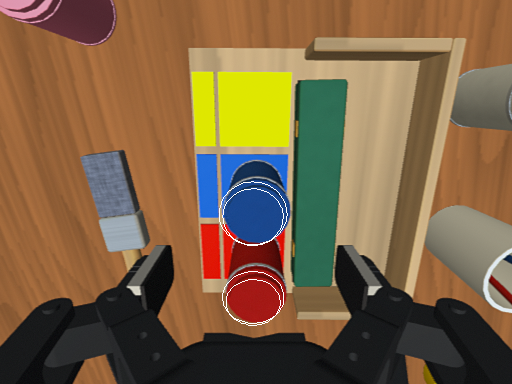

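View pics/t2.png

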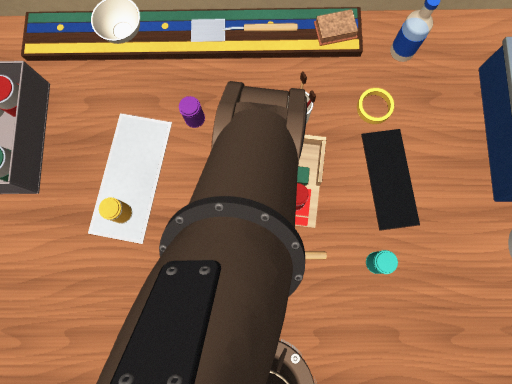

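Request:
servo_tool --rows '[8.5,0,2,0,0,0,0,8.5,0,4.5,0,0,0,0,8.5,0,6.5,0,0,0,0,8.5,0,8.2,0,0,0,0,8.5,0,8.8,0,0,0,0]'

```text
time: 9.8
position: [455.6, -10.8, 54.5]
orientation: [-1.569, 0.1, -0.097]
wrist_force: [-0.7, -0.7, -0.2]
width: 85.1
```

Request:
servo_tool --rows '[8.5,0,0,0,0,0,0,4,0,0,0,0,0,0,4,0,0,0,0,0,0,4,0,0,0,0,0,0,4,0,0,0,0,0,0]'

```text
time: 10.42
position: [457.0, -11.7, 56.2]
orientation: [-1.568, 0.099, -0.101]
wrist_force: [-0.2, -0.5, 9.0]
width: 50.5
```

Request:
servo_tool --rows '[4,0,0,0,0,0,0,4,0,0,0,0,0,0]'

```text
time: 10.68
position: [457.0, -11.7, 56.2]
orientation: [-1.568, 0.099, -0.101]
wrist_force: [-0.3, -0.2, 8.6]
width: 50.9
```

Request:
servo_tool --rows '[4,0,-1,0,0,0,0,4,0,-3,0,0,0,0,4,0,-5,0,0,0,0,4,0,-7,0,0,0,0,4,0,-8,0,0,0,0]'

```text
time: 11.3
position: [456.4, -11.8, 136.5]
orientation: [-1.568, 0.099, -0.101]
wrist_force: [-0.4, 1.1, -3.6]
width: 50.5
```

Request:
servo_tool --rows '[4,0.1,0,4,0,0,0,4,0.3,0,9,0,0,0,4,0.5,0,14,0,0,0,4,0.6,0,19,0,0,0,4,0.8,0,24,0,0,0]'

```text
time: 11.92
position: [494.2, 226.7, 135.2]
orientation: [-1.569, 0.1, -0.1]
wrist_force: [0.9, -0.3, -1.9]
width: 50.4
```

Request:
servo_tool --rows '[4,0.2,0,5,0,0,0,4,0.3,0,8.5,0,0,0,4,0.4,0,10.4,0,0,0,4,0.4,0,10.4,0,0,0,4,0.4,0,10.4,0,0,0]'

```text
time: 12.55
position: [511.9, 325.6, 135.2]
orientation: [-1.57, 0.102, -0.101]
wrist_force: [-0.4, -0.2, -2.0]
width: 50.6
```

```bash
python3 go.py 511.6 328.5 54 -7.3
```

```text
pos [511.87 325.65 135.22] yaw -7.42 w 50.6 F [-0.38 -0.16 -1.97] t 12.55
shift cm [-0.06  8.12  0.29] turn [ 0.08 -0.12 -0.01]
```

Request:
servo_tool --rows '[4,0,2,0,0,0,0,4,0,4.5,0,0,0,0,4,0,6.5,0,0,0,0,4,0,7.6,0,0,0,0,4,0,7.9,0,0,0,0]'

```text
time: 13.18
position: [511.8, 326.7, 56.1]
orientation: [-1.569, 0.101, -0.101]
wrist_force: [-0.6, 0.3, -2.7]
width: 50.6
```

Request:
servo_tool --rows '[4,0,0.1,0,0,0,0,4,0,0.2,0,0,0,0,4,0,0.3,0,0,0,0,4,0,0.3,0,0,0,0]'

```text
time: 13.68
position: [511.8, 328.0, 53.5]
orientation: [-1.568, 0.1, -0.1]
wrist_force: [0.2, -0.3, -2.4]
width: 50.6
```

Request:
servo_tool --rows '[6,0,0,0,0,0,0,8.5,0,0,0,0,0,0,8.5,0,0,0,0,0,0,8.5,0,0,0,0,0,0]'

```text
time: 14.18
position: [511.8, 327.9, 53.4]
orientation: [-1.568, 0.1, -0.1]
wrist_force: [-0.1, 0.4, 0.7]
width: 84.9
```

Request:
servo_tool --rows '[8.5,0,-1,0,0,0,0,8.5,0,-3,0,0,0,0,8.5,0,-6,0,0,0,0,8.5,0,-8,0,0,0,0,8.5,0,-9,0,0,0,0]'

```text
time: 14.8
position: [512.4, 328.2, 145.1]
orientation: [-1.567, 0.099, -0.101]
wrist_force: [0.5, 0.2, 0.5]
width: 85.3
```

Request:
servo_tool --rows '[8.5,-0.1,0,-5,0,0,0,8.5,-0.2,0,-10,0,0,0,8.5,-0.4,0,-16,0,0,0,8.5,-0.6,0,-22,0,0,0,8.5,-0.7,0,-28,0,0,0]'

```text
time: 15.42
position: [468.6, 49.3, 143.4]
orientation: [-1.568, 0.1, -0.1]
wrist_force: [1.9, -0.2, 0.0]
width: 85.2
```

Request:
servo_tool --rows '[8.5,-0.1,0,-5,0,0,0,8.5,-0.3,0,-10,0,0,0,8.5,-0.4,0,-13.9,0,0,0,8.5,-0.4,0,-13.9,0,0,0,8.5,-0.4,0,-13.9,0,0,0]'

```text
time: 16.05
position: [447.6, -85.8, 143.2]
orientation: [-1.568, 0.1, -0.1]
wrist_force: [0.5, -0.1, 0.7]
width: 84.6
```

```bash
python3 go.py 447.5 -86 54.5 -7.3
python3 - <<'E'
from h import *
np.set_printoptions(precision=1,suppress=True)
d=r.get_image("wrist"); im=d["image"].copy()
p=np.load("bay.npy")
t=np.linspace(0,2*np.pi,60)
for y in (-76,):
    for z,rr in ((86,26),(92,22.5)): cv2.polylines(im,[proj(d,bayw(p,np.c_[-50+rr*np.cos(t),y+rr*np.sin(t),0*t+z])).astype(int)],True,(255,255,255),1)
cv2.imwrite("pics/w3.png",im)
E
```

```text
pos [447.61 -85.84 143.22] yaw -7.3 w 84.6 F [ 0.55 -0.08  0.73] t 16.05
shift cm [-0.01  8.87 -0.02] turn [-0.02  0.   -0.02]
```

View pics/w3.png

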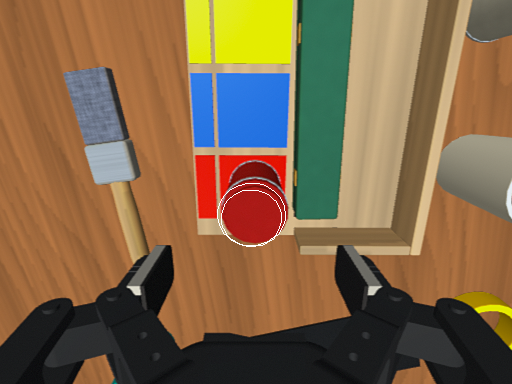

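Request:
servo_tool --rows '[8.5,0,2,0,0,0,0,8.5,0,4.5,0,0,0,0,8.5,0,6.5,0,0,0,0,8.5,0,8.2,0,0,0,0,8.5,0,8.8,0,0,0,0]'

```text
time: 16.73
position: [447.4, -85.1, 54.4]
orientation: [-1.568, 0.1, -0.097]
wrist_force: [-0.4, -0.2, 0.4]
width: 84.7
```

Request:
servo_tool --rows '[8.5,0,0,0,0,0,0,4,0,0,0,0,0,0,4,0,0,0,0,0,0,4,0,0,0,0,0,0,4,0,0,0,0,0,0]'

```text
time: 17.35
position: [448.1, -86.3, 56.2]
orientation: [-1.568, 0.099, -0.101]
wrist_force: [-1.4, 0.8, 9.3]
width: 50.6
```

Request:
servo_tool --rows '[4,0,0,0,0,0,0,4,0,0,0,0,0,0]'

```text
time: 17.6
position: [448.1, -86.3, 56.2]
orientation: [-1.568, 0.099, -0.101]
wrist_force: [-2.2, 1.0, 9.4]
width: 50.6
```

Request:
servo_tool --rows '[4,0,-1,0,0,0,0,4,0,-3,0,0,0,0,4,0,-5,0,0,0,0,4,0,-7,0,0,0,0,4,0,-8,0,0,0,0]'

```text
time: 18.23
position: [447.9, -86.4, 136.5]
orientation: [-1.568, 0.099, -0.101]
wrist_force: [0.2, -0.6, -2.3]
width: 50.8
```

Request:
servo_tool --rows '[4,1,0,4,0,0,0,4,2.3,0,9,0,0,0,4,3.6,0,14,0,0,0,4,4.9,0,19,0,0,0,4,6.2,0,24,0,0,0]'

```text
time: 18.85
position: [539.7, 145.4, 135.2]
orientation: [-1.569, 0.1, -0.1]
wrist_force: [0.6, -0.5, -2.9]
width: 50.5
```

Request:
servo_tool --rows '[4,1.3,0,5,0,0,0,4,2.6,0,10,0,0,0,4,3.8,0,15,0,0,0,4,4.4,0,17.3,0,0,0,4,4.4,0,17.3,0,0,0]'

```text
time: 19.48
position: [604.6, 312.4, 134.2]
orientation: [-1.569, 0.098, -0.096]
wrist_force: [-0.4, 0.7, -3.9]
width: 50.4
```

```bash
python3 go.py 605 310.5 54 -7.3
```

```text
pos [604.57 312.43 134.19] yaw -7.1 w 50.4 F [-0.44  0.72 -3.89] t 19.475
shift cm [ 0.07  8.02 -0.18] turn [ 0.01  0.2  -0.06]
```

Request:
servo_tool --rows '[4,0,2,0,0,0,0,4,0,4.5,0,0,0,0,4,0,6.5,0,0,0,0,4,0,7.5,0,0,0,0,4,0,7.8,0,0,0,0]'

```text
time: 20.1
position: [605.0, 309.3, 56.6]
orientation: [-1.569, 0.101, -0.1]
wrist_force: [-0.3, 0.3, -2.6]
width: 50.6
```

Request:
servo_tool --rows '[4,0,0.1,0,0,0,0,4,0,0.2,0,0,0,0,4,0,0.3,0,0,0,0,4,0,0.4,0,0,0,0]'

```text
time: 20.6
position: [605.4, 310.0, 53.6]
orientation: [-1.568, 0.1, -0.1]
wrist_force: [-0.1, 0.5, -3.7]
width: 50.6
```

Request:
servo_tool --rows '[6,0,0,0,0,0,0,8.5,0,0,0,0,0,0,8.5,0,0,0,0,0,0,8.5,0,0,0,0,0,0]'

```text
time: 21.1
position: [605.4, 309.9, 53.5]
orientation: [-1.568, 0.1, -0.1]
wrist_force: [-0.7, -0.0, -0.2]
width: 85.2
```

Request:
servo_tool --rows '[8.5,0,-1,0,0,0,0,8.5,0,-3,0,0,0,0,8.5,0,-6,0,0,0,0,8.5,0,-8,0,0,0,0,8.5,0,-9,0,0,0,0]'

```text
time: 21.72
position: [605.9, 310.1, 145.4]
orientation: [-1.567, 0.098, -0.101]
wrist_force: [0.1, -1.0, 0.1]
width: 84.7
```

Request:
servo_tool --rows '[8.5,-0.7,0,-5,0,0,0,8.5,-1.5,0,-10,0,0,0,8.5,-2.3,0,-16,0,0,0,8.5,-3.2,0,-22,0,0,0,8.5,-4.1,0,-28,0,0,0]'

```text
time: 22.35
position: [528.1, 35.6, 143.3]
orientation: [-1.568, 0.1, -0.1]
wrist_force: [1.1, -0.6, -0.1]
width: 84.9
```

Request:
servo_tool --rows '[8.5,-0.6,0,-4,0,0,0,8.5,-0.9,0,-6,0,0,0,8.5,-0.9,0,-6,0,0,0,8.5,-0.9,0,-6,0,0,0]'

```text
time: 22.85
position: [513.1, -19.2, 143.2]
orientation: [-1.568, 0.098, -0.098]
wrist_force: [0.1, -0.2, 0.9]
width: 84.9
```

```bash
python3 go.py 512 -20.5 9 -7.3
python3 - <<'E'
from h import *
np.set_printoptions(precision=1,suppress=True)
d=r.get_image("wrist"); im=d["image"].copy()
p=np.load("bay.npy")
for z in (5,39): cv2.polylines(im,[proj(d,bayw(p,[[8+a,b,z] for a,b in ((-20,-100),(-20,100),(20,100),(20,-100))])).astype(int)],True,(255,255,255),1)
cv2.imwrite("pics/w4.png",im)
d=r.get_image("scene");cv2.imwrite("pics/s4.png",d["image"])
E
```

```text
pos [513.05 -19.18 143.16] yaw -7.17 w 84.9 F [ 0.08 -0.17  0.92] t 22.85
shift cm [-0.09 13.42 -0.15] turn [-0.04  0.13 -0.  ]
```

View pics/w4.png

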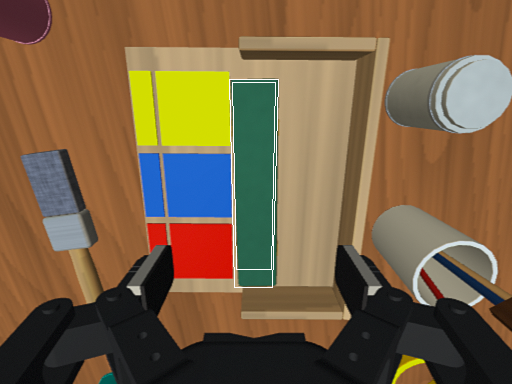

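View pics/s4.png

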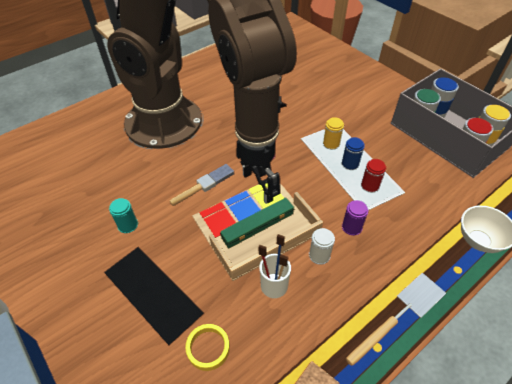

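Request:
servo_tool --rows '[8.5,-0.1,3,-0.1,0,0,0,8.5,-0.1,6,-0.1,0,0,0,8.5,-0.1,9,-0.1,0,0,0,8.5,-0.1,12,-0.1,0,0,0,8.5,-0.1,13.3,-0.1,0,0,0]'

```text
time: 23.58
position: [510.8, -20.7, 8.8]
orientation: [-1.569, 0.1, -0.097]
wrist_force: [0.8, -0.2, 1.0]
width: 85.0
```

Request:
servo_tool --rows '[8.5,0,0,0,0,0,0,6,0,0,0,0,0,0,4.5,0,0,0,0,0,0,3,0,0,0,0,0,0,3,0,0,0,0,0,0]'

```text
time: 24.2
position: [512.8, -21.9, 11.6]
orientation: [-1.568, 0.097, -0.102]
wrist_force: [0.4, -0.4, 9.8]
width: 39.0
```

Request:
servo_tool --rows '[3,0,0,0,0,0,0,3,0,0,0,0,0,0,3,0,0,0,0,0,0]'

```text
time: 24.58
position: [512.8, -21.9, 11.6]
orientation: [-1.568, 0.097, -0.102]
wrist_force: [0.1, -0.5, 9.6]
width: 38.9
```

Request:
servo_tool --rows '[3,0,-0.5,0,0,0,0,3,0,-1.5,0,0,0,0,3,0,-2.5,0,0,0,0]'

```text
time: 24.95
position: [511.1, -21.9, 35.9]
orientation: [-1.568, 0.1, -0.1]
wrist_force: [-0.5, -0.3, -3.4]
width: 39.1
```

```bash
python3 go.py 501.9 -324.3 130 -82.75
python3 - <<'E'
from h import *
d=r.get_image("scene");cv2.imwrite("pics/s5.png",cv2.resize(d["image"][120:310,150:400],None,fx=3,fy=3))
E
```

```text
pos [511.05 -21.91  35.94] yaw -7.3 w 39.1 F [-0.5  -0.31 -3.43] t 24.95
shift cm [  2.93  -9.41 -30.11] turn [ 0.02 75.45 -0.02]
```

View pics/s5.png

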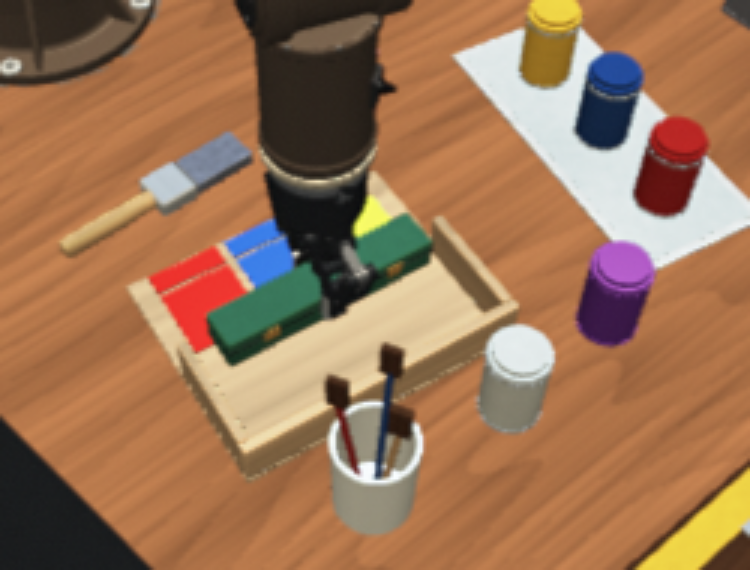

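Request:
servo_tool --rows '[3,0,-1.5,0,0,0,0,3,0,-3.5,0,0,0,0,3,0,-5.5,0,0,0,0,3,0,-7.5,0,0,0,0,3,0,-9,0,0,0,0]'

```text
time: 25.62
position: [511.4, -22.0, 126.7]
orientation: [-1.568, 0.1, -0.101]
wrist_force: [-0.7, 0.3, -4.4]
width: 39.1
```

Request:
servo_tool --rows '[3,0.3,0,-2.5,0,5,0,3,0.6,0,-6,0,12,0,3,0.9,0,-10,0,20,0,3,1.2,0,-14,0,28,0,3,1.5,0,-17,0,36,0]'

```text
time: 26.25
position: [503.5, -195.4, 125.3]
orientation: [-1.488, 0.598, -0.597]
wrist_force: [-0.5, 0.1, -4.1]
width: 39.4
```

```bash
python3 go.py 501.9 -324.3 125 -82.75
```

```text
pos [ 503.46 -195.38  125.28] yaw -43.8 w 39.4 F [-0.53  0.05 -4.12] t 26.25
shift cm [ 8.81  0.04 -9.41] turn [ 0.05 38.95  0.02]
```

Request:
servo_tool --rows '[3,2,0,-2.1,0,9,0,3,4,0,-4.3,0,18,0,3,6,0,-6.4,0,27,0,3,8,0,-8.5,0,35,0,3,8.8,0,-9.4,0,39,0]'

```text
time: 26.88
position: [502.8, -324.1, 125.2]
orientation: [-1.268, 1.116, -1.116]
wrist_force: [-0.2, 0.0, -3.9]
width: 39.1
```

Request:
servo_tool --rows '[3,0,0,0,0,0,0,3,0,0,0,0,0,0,3,0,0,0,0,0,0]'

```text
time: 27.25
position: [504.3, -320.3, 125.2]
orientation: [-1.27, 1.109, -1.108]
wrist_force: [-0.3, 0.3, -4.6]
width: 39.1
```

```bash
python3 go.py 501.9 -324.3 9.5 -82.75
python3 - <<'E'
from h import *
d=r.get_image("wrist");cv2.imwrite("pics/w6.png",d["image"])
d=r.get_image("top");cv2.imwrite("pics/t6.png",d["image"])
E
```

```text
pos [ 504.3  -320.29  125.18] yaw -82.2 w 39.1 F [-0.26  0.3  -4.65] t 27.25
shift cm [ 0.37 11.57 -0.29] turn [-0.    0.55 -0.05]
```

View pics/w6.png

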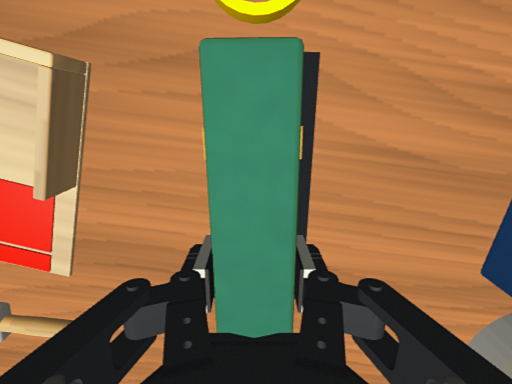

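View pics/t6.png

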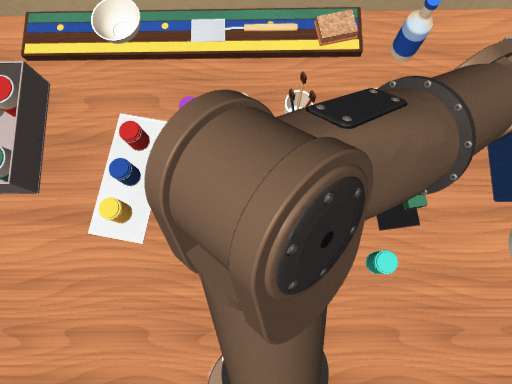

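Request:
servo_tool --rows '[3,0.2,2,-0.2,0,0.3,0,3,0.4,5,-0.3,0,0.5,0,3,0.4,8,-0.3,0,0.5,0,3,0.4,10,-0.3,0,0.5,0,3,0.4,11,-0.3,0,0.5,0]'

```text
time: 27.98
position: [501.1, -325.3, 13.7]
orientation: [-1.266, 1.118, -1.115]
wrist_force: [-0.5, 1.0, -3.8]
width: 39.1
```

Request:
servo_tool --rows '[3,0,0,0,0,0,0,3,0,0,0,0,0,0]'

```text
time: 28.22
position: [502.3, -326.1, 16.1]
orientation: [-1.266, 1.115, -1.117]
wrist_force: [-0.1, 0.7, -3.7]
width: 38.9
```

```bash
python3 go.py 501.9 -324.3 9.5 -82.75
python3 - <<'E'
from h import *
np.set_printoptions(precision=1,suppress=True)
d=r.get_image("wrist"); im=d["image"].copy()
M=[501.9,-324.3,np.radians(7.25)]
cv2.polylines(im,[proj(d,bayw(M,[[a,b,3] for a,b in ((-125,-50),(-125,50),(125,50),(125,-50))])).astype(int)],True,(255,255,255),1)
cv2.polylines(im,[proj(d,bayw(M,[[a,b,40] for a,b in ((-100,-20),(-100,20),(100,20),(100,-20))])).astype(int)],True,(0,255,255),1)
cv2.imwrite("pics/w7.png",im)
E
```

```text
pos [ 502.25 -326.09   16.13] yaw -82.8 w 38.9 F [-0.1   0.7  -3.67] t 28.225
shift cm [-0.18  0.66 -0.01] turn [-0.06 -0.05  0.05]
```

View pics/w7.png

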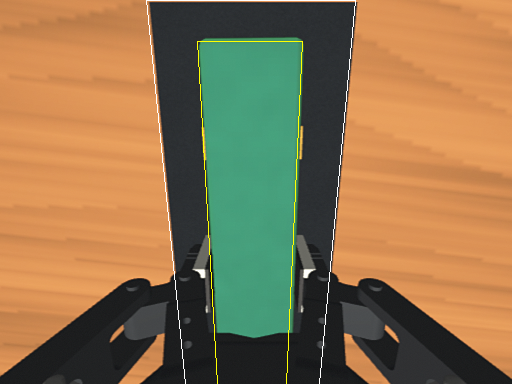

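Request:
servo_tool --rows '[3,-0.1,0.3,0,0,0,0,3,-0.1,0.5,0,0,0,0,3,-0.1,0.6,0,0,0,0,3,-0.1,0.7,0,0,0,0,3,-0.1,0.7,0,0,0,0]'

```text
time: 28.9
position: [501.7, -324.3, 9.7]
orientation: [-1.264, 1.116, -1.116]
wrist_force: [-6.2, 5.4, 16.2]
width: 39.0
```

Request:
servo_tool --rows '[3,0,0.1,0,0,0,0,3,0,0.1,0,0,0,0]'

```text
time: 29.15
position: [501.8, -324.4, 9.6]
orientation: [-1.264, 1.116, -1.116]
wrist_force: [-7.8, 9.4, 28.9]
width: 39.5
```

Request:
servo_tool --rows '[4.5,0,-0.1,0,0,0,0,6,0,-0.1,0,0,0,0,7.5,0,-0.1,0,0,0,0,8.5,0,-0.1,0,0,0,0,8.5,0,-0.1,0,0,0,0]'

```text
time: 29.78
position: [501.6, -324.6, 8.2]
orientation: [-1.266, 1.116, -1.116]
wrist_force: [0.2, 0.7, 0.1]
width: 85.3
```

Request:
servo_tool --rows '[8.5,0,-2,0,0,0,0,8.5,0,-5,0,0,0,0,8.5,0,-8,0,0,0,0,8.5,0,-11,0,0,0,0,8.5,0,-13.5,0,0,0,0]'

```text
time: 30.4
position: [501.7, -325.0, 145.9]
orientation: [-1.265, 1.115, -1.118]
wrist_force: [-1.0, 0.1, 0.2]
width: 84.9
```

```bash
python3 go.py 560 0 150 -35
python3 - <<'E'
from h import *
np.set_printoptions(precision=1,suppress=True)
d=r.get_image("wrist"); im=d["image"].copy()
M=[501.9,-324.3,np.radians(7.25)]
cv2.polylines(im,[proj(d,bayw(M,[[a,b,3] for a,b in ((-125,-50),(-125,50),(125,50),(125,-50))])).astype(int)],True,(255,255,255),1)
cv2.polylines(im,[proj(d,bayw(M,[[a,b,37] for a,b in ((-100,-20),(-100,20),(100,20),(100,-20))])).astype(int)],True,(0,255,255),1)
cv2.imwrite("pics/w8.png",im)
d=r.get_image("scene");cv2.imwrite("pics/s8.png",d["image"])
E
```

```text
pos [ 501.67 -325.04  145.91] yaw -82.83 w 84.9 F [-0.99  0.12  0.23] t 30.4
shift cm [-31.52  -0.43   9.84] turn [ -0.05 -47.83   0.08]
```

View pics/w8.png

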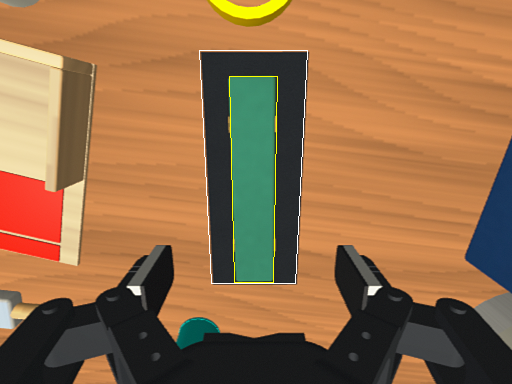

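View pics/s8.png

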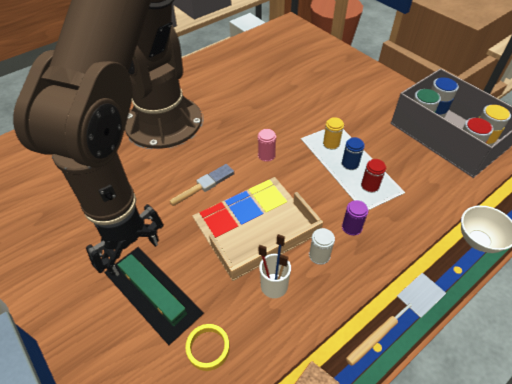

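Request:
servo_tool --rows '[8.5,-4,0,1,0,-8,0,8.5,-9,0,2,0,-17,0,8.5,-14,0,3,0,-26,0,8.5,-19,0,4,0,-35,0,8.5,-25,0,5.5,0,-44,0]'

```text
time: 31.12
position: [524.5, -68.9, 143.8]
orientation: [-1.506, 0.527, -0.528]
wrist_force: [0.9, -0.7, -0.8]
width: 85.2
```

```bash
python3 go.py 605.4 310 145 -7.3
```

```text
pos [524.53 -68.88 143.81] yaw -38.61 w 85.2 F [ 0.85 -0.65 -0.78] t 31.125
shift cm [-17.32  -0.13  34.65] turn [  0.   -31.31   0.04]
```

Request:
servo_tool --rows '[8.5,-2.5,0,5,0,-8,0,8.5,-5,0,10,0,-16,0,8.5,-7.5,0,15,0,-24,0,8.5,-10,0,20,0,-31.3,0,8.5,-12.5,0,25,0,-31.3,0]'

```text
time: 31.75
position: [584.2, 204.9, 143.8]
orientation: [-1.568, 0.102, -0.102]
wrist_force: [1.2, 0.1, 1.3]
width: 85.5
```

Request:
servo_tool --rows '[8.5,0,0,0,0,0,0,8.5,0,0,0,0,0,0]'

```text
time: 32.0
position: [583.8, 202.7, 143.2]
orientation: [-1.569, 0.103, -0.103]
wrist_force: [0.5, -0.1, 0.2]
width: 84.9
```

```bash
python3 go.py 605.4 310 145 -7.3
```

```text
pos [583.82 202.74 143.24] yaw -7.51 w 84.9 F [ 0.47 -0.1   0.24] t 32.0
shift cm [ 0.74 -0.19 10.92] turn [ 0.07 -0.21 -0.01]
```

Over to red, then check the three tins from the wrist camera.

Request:
servo_tool --rows '[8.5,0.3,0,4,0,0,0,8.5,0.6,0,8,0,0,0,8.5,0.7,0,10.9,0,0,0,8.5,0.7,0,10.9,0,0,0,8.5,0.7,0,10.9,0,0,0]'

```text
time: 32.62
position: [605.6, 308.1, 143.5]
orientation: [-1.57, 0.105, -0.105]
wrist_force: [-0.3, -0.3, -0.4]
width: 85.0
```

```bash
python3 go.py 605.4 310 54.5 -7.3;  python3 - <<'E'
from h import *
d=r.get_image("wrist"); im=d["image"].copy()
t=np.linspace(0,2*np.pi,60)
for x,y in ((605.4,310),(511.8,328),(417.5,346)):
    for z,rr in ((83,26),(89,22.5)): cv2.polylines(im,[proj(d,np.c_[x+rr*np.cos(t),y+rr*np.sin(t),0*t+z]).astype(int)],True,(255,255,255),1)
cv2.imwrite("pics/w9.png",im)
E
```

```text
pos [605.61 308.09 143.49] yaw -7.65 w 85.0 F [-0.32 -0.26 -0.43] t 32.625
shift cm [-0.05  8.9   0.2 ] turn [ 0.07 -0.35  0.02]
```

View pics/w9.png

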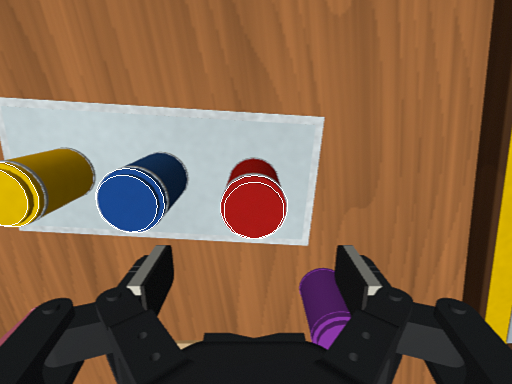

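Request:
servo_tool --rows '[8.5,-0.1,2,0.2,0,-0.3,0,8.5,-0.1,4.5,0.2,0,-0.3,0,8.5,-0.1,6.5,0.2,0,-0.3,0,8.5,-0.1,8.5,0.2,0,-0.3,0,8.5,-0.1,9.2,0.2,0,-0.3,0]'

```text
time: 33.3
position: [603.8, 312.2, 49.5]
orientation: [-1.57, 0.1, -0.097]
wrist_force: [0.2, -0.3, 0.1]
width: 85.0
```

Request:
servo_tool --rows '[8.5,0,0,0,0,0,0,4,0,0,0,0,0,0,4,0,0,0,0,0,0,4,0,0,0,0,0,0,4,0,0,0,0,0,0]'

```text
time: 33.92
position: [605.2, 313.1, 52.5]
orientation: [-1.567, 0.097, -0.1]
wrist_force: [0.3, 0.4, 6.0]
width: 50.7
```

Request:
servo_tool --rows '[4,0,0,0,0,0,0,4,0,0,0,0,0,0]'

```text
time: 34.17
position: [605.3, 313.1, 52.5]
orientation: [-1.567, 0.097, -0.1]
wrist_force: [-0.6, 0.5, 6.3]
width: 50.6
```

Request:
servo_tool --rows '[4,0,-1,0,0,0,0,4,0,-3,0,0,0,0,4,0,-5,0,0,0,0,4,0,-7,0,0,0,0,4,0,-8,0,0,0,0]'

```text
time: 34.8
position: [605.2, 313.1, 133.5]
orientation: [-1.567, 0.097, -0.1]
wrist_force: [0.0, 0.4, -3.7]
width: 50.4
```

Request:
servo_tool --rows '[4,-1,0,-4,0,0,0,4,-2.3,0,-9,0,0,0,4,-3.6,0,-14,0,0,0,4,-5,0,-19,0,0,0,4,-6.3,0,-24,0,0,0]'

```text
time: 35.42
position: [511.2, 81.1, 131.7]
orientation: [-1.568, 0.098, -0.099]
wrist_force: [1.4, -0.6, -2.3]
width: 50.3
```

Request:
servo_tool --rows '[4,-1.3,0,-5,0,0,0,4,-2.6,0,-10,0,0,0,4,-3.9,0,-15,0,0,0,4,-4.6,0,-17.5,0,0,0,4,-4.6,0,-17.5,0,0,0]'

```text
time: 36.05
position: [443.5, -87.4, 131.8]
orientation: [-1.568, 0.102, -0.102]
wrist_force: [-0.4, 0.2, -3.5]
width: 50.6
```

```bash
python3 go.py 444.8 -88.5 56.2 -7.3
```

```text
pos [443.47 -87.42 131.78] yaw -7.45 w 50.6 F [-0.42  0.21 -3.48] t 36.05
shift cm [ 0.14  7.56 -0.09] turn [-0.01 -0.15  0.02]
```

Request:
servo_tool --rows '[4,0.1,2,0.1,0,0,0,4,0.1,4.5,0.1,0,0,0,4,0.1,6,0.1,0,0,0,4,0.1,7,0.1,0,0,0,4,0.1,7.3,0.1,0,0,0]'

```text
time: 36.67
position: [445.6, -84.3, 58.0]
orientation: [-1.569, 0.099, -0.098]
wrist_force: [0.5, -0.9, -2.7]
width: 50.4
```

Request:
servo_tool --rows '[4,0,0,0,0,0,0,4,0,0,0,0,0,0]'

```text
time: 36.92
position: [445.9, -84.5, 58.8]
orientation: [-1.568, 0.098, -0.099]
wrist_force: [-0.6, -0.0, -3.9]
width: 50.4
```

```bash
python3 go.py 445 -86.5 55.5 -7.3;  python3 - <<'E'
from h import *
d=r.get_image("wrist"); im=d["image"].copy()
p=np.load("bay.npy"); t=np.linspace(0,2*np.pi,60)
for y in (-76,0,76): cv2.polylines(im,[proj(d,bayw(p,[[-50+a,y+b,7] for a,b in ((-34,-34),(-34,34),(34,34),(34,-34))])).astype(int)],True,(255,255,255),1)
for z,rr in ((88,26),(94,22.5),(9,26)): cv2.polylines(im,[proj(d,bayw(p,np.c_[-50+rr*np.cos(t),-76+rr*np.sin(t),0*t+z])).astype(int)],True,(255,255,255),1)
cv2.imwrite("pics/w10.png",im)
E
```

```text
pos [445.91 -84.49  58.77] yaw -7.2 w 50.4 F [-0.59 -0.01 -3.89] t 36.925
shift cm [-0.07  0.33 -0.21] turn [-0.01  0.1   0.05]
```

View pics/w10.png

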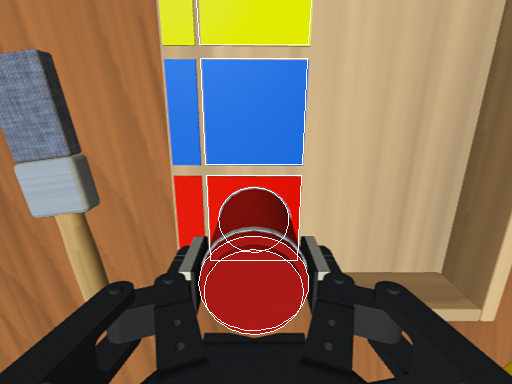

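Request:
servo_tool --rows '[4,-0.1,0.1,-0.2,0,0,0,4,-0.1,0.2,-0.2,0,0,0,4,-0.1,0.3,-0.2,0,0,0,4,-0.1,0.4,-0.2,0,0,0,4,-0.1,0.4,-0.2,0,0,0]'

```text
time: 37.6
position: [444.4, -86.4, 55.3]
orientation: [-1.568, 0.099, -0.099]
wrist_force: [-4.6, 0.5, 20.0]
width: 50.3
```

Request:
servo_tool --rows '[6,0,-0.1,0,0,0,0,8.5,0,-0.1,0,0,0,0,8.5,0,-0.1,0,0,0,0,8.5,0,-0.1,0,0,0,0]'

```text
time: 38.1
position: [444.3, -86.3, 55.2]
orientation: [-1.569, 0.099, -0.099]
wrist_force: [0.1, 0.6, 0.3]
width: 85.1
```

Request:
servo_tool --rows '[8.5,0,-1,0,0,0,0,8.5,0,-3,0,0,0,0,8.5,0,-6,0,0,0,0,8.5,0,-8,0,0,0,0,8.5,0,-9,0,0,0,0]'

```text
time: 38.72
position: [444.7, -86.3, 146.7]
orientation: [-1.568, 0.097, -0.1]
wrist_force: [0.1, -0.4, 0.7]
width: 84.8
```

Request:
servo_tool --rows '[8.5,0.2,0,5,0,0,0,8.5,0.4,0,10,0,0,0,8.5,0.6,0,16,0,0,0,8.5,0.8,0,22,0,0,0,8.5,1,0,28,0,0,0]'

```text
time: 39.35
position: [489.2, 192.1, 145.3]
orientation: [-1.569, 0.099, -0.099]
wrist_force: [0.7, -0.2, -0.7]
width: 85.0
```

Request:
servo_tool --rows '[8.5,0.1,0,5,0,0,0,8.5,0.3,0,10,0,0,0,8.5,0.4,0,14,0,0,0,8.5,0.4,0,14,0,0,0,8.5,0.4,0,14,0,0,0]'

```text
time: 39.98
position: [510.5, 327.7, 144.9]
orientation: [-1.57, 0.099, -0.099]
wrist_force: [-0.3, -0.5, 0.0]
width: 84.9
```

```bash
python3 go.py 511.8 328.8 51.5 -7.3;  python3 - <<'E'
from h import *
d=r.get_image("wrist"); im=d["image"].copy()
t=np.linspace(0,2*np.pi,60)
for x,y in ((511.8,329),(417.5,346)):
    for z,rr in ((83,26),(89,22.5)): cv2.polylines(im,[proj(d,np.c_[x+rr*np.cos(t),y+rr*np.sin(t),0*t+z]).astype(int)],True,(255,255,255),1)
cv2.imwrite("pics/w11.png",im)
E
```

```text
pos [510.54 327.71 144.9 ] yaw -7.22 w 84.9 F [-0.33 -0.53  0.01] t 39.975
shift cm [0.11 9.34 0.14] turn [ 0.08  0.08 -0.03]
```

View pics/w11.png

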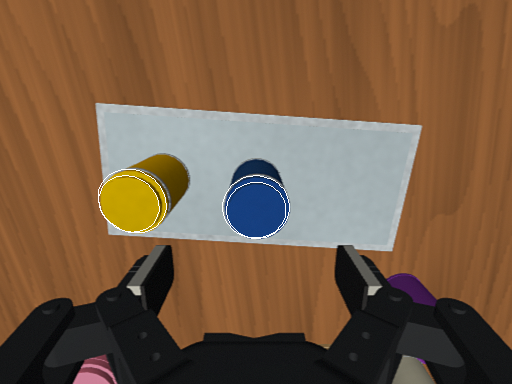

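Request:
servo_tool --rows '[8.5,0.1,2,0,0,0,0,8.5,0.1,4.5,0,0,0,0,8.5,0.1,6.5,0,0,0,0,8.5,0.1,8.5,0,0,0,0,8.5,0.1,9.2,0,0,0,0]'

```text
time: 40.65
position: [511.4, 326.8, 52.5]
orientation: [-1.57, 0.101, -0.099]
wrist_force: [-0.3, -0.6, -0.2]
width: 85.1
```

Request:
servo_tool --rows '[8.5,0,0,0,0,0,0,4,0,0,0,0,0,0,4,0,0,0,0,0,0,4,0,0,0,0,0,0,4,0,0,0,0,0,0]'

```text
time: 41.28
position: [512.4, 328.8, 54.5]
orientation: [-1.567, 0.098, -0.1]
wrist_force: [0.0, -0.2, 6.2]
width: 50.2
```

Request:
servo_tool --rows '[4,0,0,0,0,0,0,4,0,0,0,0,0,0]'

```text
time: 41.52
position: [512.4, 328.8, 54.4]
orientation: [-1.567, 0.098, -0.1]
wrist_force: [-0.1, -1.2, 6.7]
width: 50.2
```

Request:
servo_tool --rows '[4,0,-1,0,0,0,0,4,0,-3,0,0,0,0,4,0,-5,0,0,0,0,4,0,-7,0,0,0,0,4,0,-8,0,0,0,0]'

```text
time: 42.15
position: [512.0, 328.7, 134.7]
orientation: [-1.568, 0.098, -0.099]
wrist_force: [0.8, 0.5, -3.0]
width: 50.5
```

Request:
servo_tool --rows '[4,-0.2,0,-4,0,0,0,4,-0.4,0,-9,0,0,0,4,-0.6,0,-14,0,0,0,4,-0.8,0,-19,0,0,0,4,-0.9,0,-24,0,0,0]'

```text
time: 42.78
position: [472.1, 90.0, 133.4]
orientation: [-1.568, 0.099, -0.098]
wrist_force: [0.9, -0.2, -2.6]
width: 50.3
```

Request:
servo_tool --rows '[4,-0.2,0,-5,0,0,0,4,-0.3,0,-9,0,0,0,4,-0.4,0,-10.7,0,0,0,4,-0.4,0,-10.7,0,0,0,4,-0.4,0,-10.7,0,0,0]'

```text
time: 43.4
position: [455.7, -12.7, 133.3]
orientation: [-1.568, 0.097, -0.097]
wrist_force: [0.0, 0.8, -2.2]
width: 50.6
```

```bash
python3 go.py 454.5 -13.1 55.5 -7.3
```

```text
pos [455.68 -12.73 133.25] yaw -7.1 w 50.6 F [ 0.05  0.76 -2.15] t 43.4
shift cm [-0.11  7.78 -0.06] turn [-0.03  0.2  -0.  ]
```

Request:
servo_tool --rows '[4,-0.1,2,0,0,0,0,4,-0.1,4.5,0,0,0,0,4,-0.1,6,0,0,0,0,4,-0.1,7,0,0,0,0,4,-0.1,7.2,0,0,0,0]'

```text
time: 44.02
position: [454.4, -13.8, 60.9]
orientation: [-1.569, 0.099, -0.098]
wrist_force: [0.3, 0.4, -3.3]
width: 50.5
```

Request:
servo_tool --rows '[4,0,0,0,0,0,0,4,0,0,0,0,0,0]'

```text
time: 44.28
position: [454.8, -14.0, 61.8]
orientation: [-1.568, 0.098, -0.099]
wrist_force: [0.7, -0.3, -2.8]
width: 50.6
```

```bash
python3 go.py 454.5 -13.1 57.4 -7.3;  python3 - <<'E'
from h import *
d=r.get_image("wrist"); im=d["image"].copy()
p=np.load("bay.npy"); t=np.linspace(0,2*np.pi,60)
for y in (-76,0,76): cv2.polylines(im,[proj(d,bayw(p,[[-50+a,y+b,7] for a,b in ((-34,-34),(-34,34),(34,34),(34,-34))])).astype(int)],True,(255,255,255),1)
for z,rr in ((88,26),(94,22.5),(9,26)): cv2.polylines(im,[proj(d,bayw(p,np.c_[-50+rr*np.cos(t),0+rr*np.sin(t),0*t+z])).astype(int)],True,(255,255,255),1)
cv2.imwrite("pics/w12.png",im)
E
```

```text
pos [454.83 -13.97  61.81] yaw -7.2 w 50.6 F [ 0.68 -0.33 -2.83] t 44.275
shift cm [-0.04  0.44  0.08] turn [-0.02  0.1   0.06]
```

View pics/w12.png

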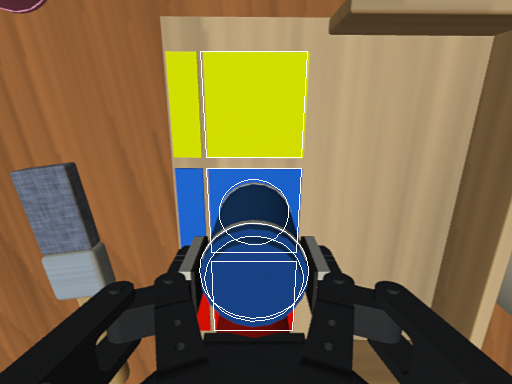

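Request:
servo_tool --rows '[4,0,0.2,0.1,0,0,0,4,0,0.4,0.1,0,0,0,4,0,0.5,0.1,0,0,0,4,0,0.6,0.1,0,0,0,4,0,0.6,0.1,0,0,0]'

```text
time: 44.95
position: [455.0, -12.9, 57.1]
orientation: [-1.566, 0.098, -0.1]
wrist_force: [-7.9, 0.6, 37.6]
width: 50.4
```

Request:
servo_tool --rows '[4,0,-0.2,0,0,0,0,6,0,-0.2,0,0,0,0,8.5,0,-0.2,0,0,0,0,8.5,0,-0.2,0,0,0,0,8.5,0,-0.2,0,0,0,0]'

```text
time: 45.58
position: [454.5, -13.0, 57.2]
orientation: [-1.569, 0.099, -0.099]
wrist_force: [-0.0, -0.6, -0.2]
width: 84.8
```

Request:
servo_tool --rows '[8.5,0,-1,0,0,0,0,8.5,0,-3,0,0,0,0,8.5,0,-6,0,0,0,0,8.5,0,-8,0,0,0,0,8.5,0,-9,0,0,0,0]'

```text
time: 46.2
position: [455.0, -13.0, 148.7]
orientation: [-1.568, 0.097, -0.1]
wrist_force: [0.3, 1.5, -0.4]
width: 85.1
```

Request:
servo_tool --rows '[8.5,-1.2,0,5,0,0,0,8.5,-2.4,0,10,0,0,0,8.5,-3.7,0,16,0,0,0,8.5,-5,0,22,0,0,0,8.5,-6.4,0,28,0,0,0]'

```text
time: 46.82
position: [425.6, 274.6, 147.4]
orientation: [-1.569, 0.099, -0.099]
wrist_force: [1.2, -0.1, -0.8]
width: 85.3
```

Request:
servo_tool --rows '[8.5,-1,0,4,0,0,0,8.5,-1.8,0,7.2,0,0,0,8.5,-1.8,0,7.2,0,0,0,8.5,-1.8,0,7.2,0,0,0]'

```text
time: 47.32
position: [417.2, 345.6, 147.0]
orientation: [-1.57, 0.099, -0.099]
wrist_force: [0.8, -0.3, 0.3]
width: 85.3
```

```bash
python3 go.py 417.5 346.3 51.5 -7.3;  python3 - <<'E'
from h import *
d=r.get_image("wrist"); im=d["image"].copy()
t=np.linspace(0,2*np.pi,60)
for x,y in ((417.5,346),):
    for z,rr in ((83,26),(89,22.5)): cv2.polylines(im,[proj(d,np.c_[x+rr*np.cos(t),y+rr*np.sin(t),0*t+z]).astype(int)],True,(255,255,255),1)
cv2.imwrite("pics/w13.png",im)
E
```

```text
pos [417.23 345.58 147.03] yaw -7.22 w 85.3 F [ 0.82 -0.27  0.33] t 47.325
shift cm [0.02 9.55 0.09] turn [ 0.06  0.08 -0.01]
```

View pics/w13.png

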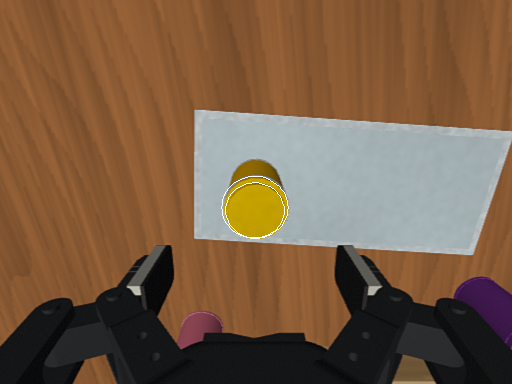

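Request:
servo_tool --rows '[8.5,0,2,0,0,0,0,8.5,0,4.5,0,0,0,0,8.5,0,6.5,0,0,0,0,8.5,0,8.6,0,0,0,0,8.5,0,9.4,0,0,0,0]'

```text
time: 48.0
position: [417.2, 344.9, 52.5]
orientation: [-1.57, 0.101, -0.099]
wrist_force: [-0.1, -0.1, 0.5]
width: 84.9
```

Request:
servo_tool --rows '[8.5,0,0,0,0,0,0,4,0,0,0,0,0,0,4,0,0,0,0,0,0,4,0,0,0,0,0,0,4,0,0,0,0,0,0]'

```text
time: 48.62
position: [417.9, 347.0, 54.4]
orientation: [-1.567, 0.098, -0.1]
wrist_force: [-0.9, 0.1, 7.0]
width: 50.7
```

Request:
servo_tool --rows '[4,0,0,0,0,0,0,4,0,0,0,0,0,0]'

```text
time: 48.88
position: [417.9, 346.9, 54.4]
orientation: [-1.567, 0.098, -0.099]
wrist_force: [-0.3, -0.4, 6.5]
width: 50.2
```

Request:
servo_tool --rows '[4,0,-1,0,0,0,0,4,0,-3,0,0,0,0,4,0,-5,0,0,0,0,4,0,-7,0,0,0,0,4,0,-8,0,0,0,0]'

```text
time: 49.5
position: [417.5, 346.8, 134.7]
orientation: [-1.567, 0.098, -0.099]
wrist_force: [-0.5, -0.6, -2.8]
width: 50.3
```

Request:
servo_tool --rows '[4,1,0,-4,0,0,0,4,2.5,0,-9,0,0,0,4,4,0,-14,0,0,0,4,5.5,0,-19,0,0,0,4,7,0,-24,0,0,0]'

```text
time: 50.12
position: [456.5, 98.1, 133.4]
orientation: [-1.568, 0.098, -0.098]
wrist_force: [0.9, 0.6, -2.4]
width: 50.6
```

Request:
servo_tool --rows '[4,0.8,0,-2.5,0,0,0,4,1.2,0,-3.6,0,0,0,4,1.2,0,-3.6,0,0,0,4,1.2,0,-3.6,0,0,0]'

```text
time: 50.62
position: [463.8, 63.9, 133.2]
orientation: [-1.568, 0.097, -0.097]
wrist_force: [0.6, 0.8, -1.8]
width: 50.4
```

```bash
python3 go.py 464.2 62.3 57 -7.3
```

```text
pos [463.84  63.88 133.17] yaw -7.08 w 50.4 F [ 0.64  0.84 -1.8 ] t 50.625
shift cm [ 0.06  7.62 -0.15] turn [-0.02  0.22 -0.03]
```

Request:
servo_tool --rows '[4,0,2,0,0,0,0,4,0,4.5,0,0,0,0,4,0,6,0,0,0,0,4,0,7,0,0,0,0,4,0,7.3,0,0,0,0]'

```text
time: 51.25
position: [464.0, 62.6, 60.0]
orientation: [-1.569, 0.099, -0.098]
wrist_force: [0.3, -0.0, -1.9]
width: 50.2
```

Request:
servo_tool --rows '[4,0,0,0,0,0,0,4,0,0,0,0,0,0]'

```text
time: 51.5
position: [464.5, 62.4, 60.8]
orientation: [-1.568, 0.098, -0.099]
wrist_force: [0.3, 0.2, -1.7]
width: 50.4
```

```bash
python3 go.py 464.2 62.3 57.4 -7.3;  python3 - <<'E'
from h import *
d=r.get_image("wrist"); im=d["image"].copy()
p=np.load("bay.npy"); t=np.linspace(0,2*np.pi,60)
for y in (-76,0,76): cv2.polylines(im,[proj(d,bayw(p,[[-50+a,y+b,7] for a,b in ((-34,-34),(-34,34),(34,34),(34,-34))])).astype(int)],True,(255,255,255),1)
for z,rr in ((88,26),(94,22.5),(9,26)): cv2.polylines(im,[proj(d,bayw(p,np.c_[-50+rr*np.cos(t),76+rr*np.sin(t),0*t+z])).astype(int)],True,(255,255,255),1)
cv2.imwrite("pics/w14.png",im)
E
```

```text
pos [464.45  62.44  60.8 ] yaw -7.2 w 50.4 F [ 0.27  0.15 -1.67] t 51.5
shift cm [-0.02  0.34 -0.02] turn [-0.03  0.1   0.05]
```

View pics/w14.png

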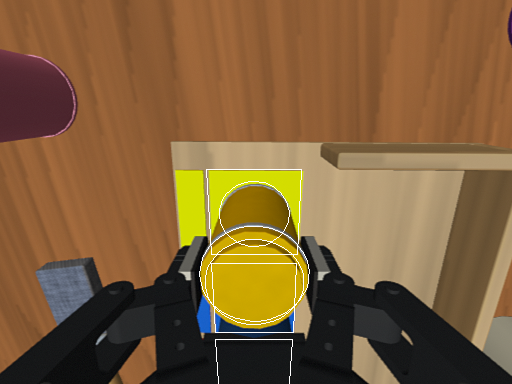

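Aligned; lower the rest, release, lift.

Request:
servo_tool --rows '[4,0,0.2,0,0,0,0,4,0,0.3,0,0,0,0,4,0,0.4,0,0,0,0,4,0,0.4,0,0,0,0,4,0,0.4,0,0,0,0]'

```text
time: 52.18
position: [464.3, 62.5, 57.3]
orientation: [-1.567, 0.099, -0.099]
wrist_force: [-4.3, 0.5, 16.4]
width: 50.4
```

Request:
servo_tool --rows '[6,0,0,0,0,0,0,8.5,0,0,0,0,0,0,8.5,0,0,0,0,0,0,8.5,0,0,0,0,0,0]'

```text
time: 52.68
position: [464.0, 62.4, 56.2]
orientation: [-1.569, 0.099, -0.099]
wrist_force: [-0.4, 1.2, 0.1]
width: 85.0
```

Request:
servo_tool --rows '[8.5,0,-1,0,0,0,0,8.5,0,-3,0,0,0,0,8.5,0,-6,0,0,0,0,8.5,0,-9,0,0,0,0,8.5,0,-12,0,0,0,0]'

```text
time: 53.3
position: [464.0, 62.2, 177.9]
orientation: [-1.568, 0.099, -0.099]
wrist_force: [-0.5, 0.4, 0.9]
width: 85.3
```

Request:
servo_tool --rows '[8.5,0,-2,5,0,0,0,8.5,0,-4,10,0,0,0,8.5,0,-5,15,0,0,0,8.5,0,-6,21,0,0,0,8.5,0,-6,27,0,0,0]'

```text
time: 53.92
position: [498.4, 332.1, 238.1]
orientation: [-1.567, 0.098, -0.1]
wrist_force: [0.4, 0.4, 0.8]
width: 85.0
```

Request:
servo_tool --rows '[8.5,0,0,3,0,0,0,8.5,0,0,3,0,0,0,8.5,0,0,3,0,0,0]'

```text
time: 54.3
position: [501.8, 358.8, 236.6]
orientation: [-1.569, 0.099, -0.1]
wrist_force: [0.5, -1.4, 0.3]
width: 84.8
```

```bash
cat > fin.py <<'E'
from h import *
d=r.get_image("top")
p=np.load("bay.npy")
S=5; u0,v0=205,120
im=cv2.resize(d["image"][v0:v0+115,u0:u0+130],None,fx=S,fy=S,interpolation=cv2.INTER_CUBIC)
def poly(L,col=(255,255,255)):
    q=((proj(d,bayw(p,L))-[u0,v0]+.5)*S).astype(int); cv2.polylines(im,[q],True,col,1)
for y in (-76,0,76):
    poly([[-50+a,y+b,7] for a,b in ((-34,-34),(-34,34),(34,34),(34,-34))])
    t=np.linspace(0,2*np.pi,40)
    for z,rr in ((86,26),(7,26)): poly(np.c_[-50+rr*np.cos(t),y+rr*np.sin(t),0*t+z])
cv2.imwrite("pics/final.png",im)
cv2.imwrite("pics/finalt.png",d["image"])
d=r.get_image("scene");cv2.imwrite("pics/finals.png",d["image"])
E
python3 fin.py; python3 go.py 464 330 200
```

```text
pos [501.95 358.43 236.8 ] yaw -7.31 w 85.1 F [-0.75 -1.17 -0.46] t 54.4
shift cm [-3.4   3.68 -3.3 ] turn None
```

View pics/final.png

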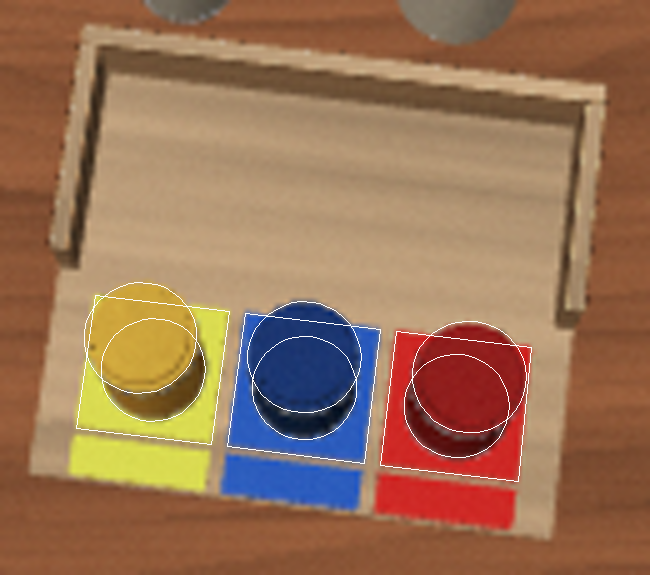

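View pics/finals.png

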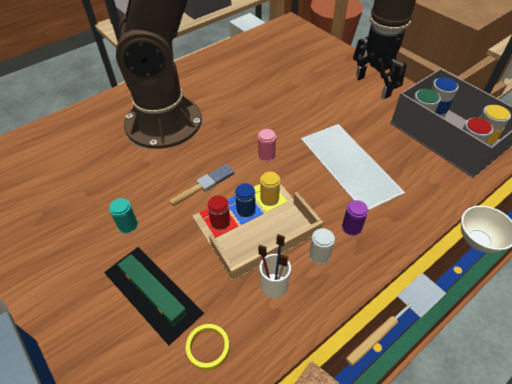

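View pics/finalt.png

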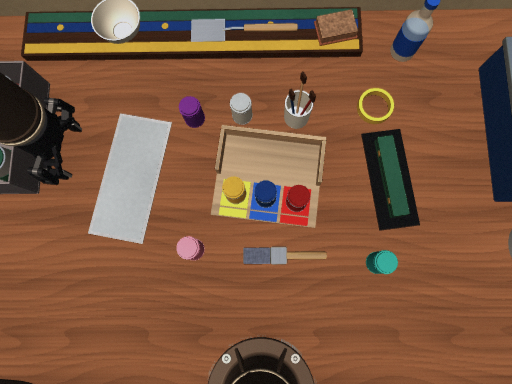

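```bash
python3 -c "
from bench import r
print(r.finish_job())"
```

```text
the job is handed in; nothing more can be done
None
```

The job is handed in: all three tins are back on their own pads and the brush case lies on the middle of the mat. The hand-in gives no verdict, so success rests on my own checks below.

**What I did:** I moved the yellow, blue and red tins onto the tray. I then laid the case along the mat, and stood red, blue and yellow back on their pads. It took about 54 s of robot time.

**Tins:** In the last top picture, the tins fit the outlines of tins centred on their pads to within about 2–3 mm by eye, against the 12 mm allowed, and all stand upright.

**Case:** A wrist picture right after release showed the case on the outline of the mat's centre and direction to within a few mm. The last top and scene pictures still show it there.

**Robot:** It stood clear with the gripper open, and the wrist force was about 1 N, which is noise.

**Where checks disagreed or came close:**
- The blue and red tins were let go on the tray before the force showed firm contact. Any drop was under about 1 mm, and both stayed upright.
- Setting the blue tin down on its pad pressed with about 38 N at the wrist for a moment. The wrist limit is 120 N. The 40 N limit on the arm and gripper body does not apply here, since only the fingers held the tin.

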